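# Check the glaze on two test tiles with a touch gauge

## Task

Take the thickness probe from its fork by the handle, zero it on the small steel disc on top of the gauge unit, then measure the square test tile at its bare spot and after that the round test tile at its bare spot. Each time hold the probe square to the surface, gently press until its spring tip gives by about half its travel, and keep it still there for about a second. Then hang the probe back upright in the fork by its collar and let go; leave the narrow tile, the mug, the jar and the brush alone.

Things in the scene. Friction and masses are not known exactly. Their poses are not given: they have to be found in the camera images.
- probe: Loose probe, 152 g, hanging upright in the fork. Origin: centre of its collar's underside; z up along the handle. Black collar: 44 mm across, 6 mm thick (z 0 to 6). Above it a grey square handle 24 x 24 mm (faces along x and y), z 6 to 56 mm: grip here. Below it a round aluminium neck 16 mm across down to z -55 mm, then a steel spring tip 8 mm across, round end at z -80 mm.
- probe_tip (a point): The end of the probe's spring tip, on the probe's axis, 80 mm below the probe's origin when the spring is relaxed.
- tip (a joint): How far the spring tip is pushed into the probe, in m: 0 relaxed, 0.008 fully in. 1 N to start, 5 N fully in; a reading needs more than 0.002.
- stand: Fixed probe stand. Origin: centre below the fork seat, on the table; z up. Steel foot 110 x 90 x 12 mm (x -45 to 65 mm), a post at x 34 mm and a level aluminium fork with its upper face 110 mm above the table: two prongs along x, 12 mm wide, 26 mm apart, open towards -x (x -26 mm) and closed at x 13 mm.
- fork_seat (a point): Middle of the fork's slot, level with the upper face of the prongs, 110 mm above the table: the probe's origin is here when it hangs.
- gauge: Fixed grey gauge unit, 100 (x) x 120 (y) x 40 mm high, with a small display on top. Origin: centre of its underside; z up.
- zero_disc (a point): Centre of the upper face of the steel zero disc on top of the gauge unit: 24 mm across, 3 mm proud, level, 43 mm above the table, at x 20, y 30 mm in the gauge's frame.
- square_mark: Bare clay spot, 20 mm across, in the middle of the face of the square amber tile (80 x 80 x 8 mm), fixed on a sloped wooden rest on the ware board, 78 mm above the table. Origin: centre of the spot on the face; z points out of the face, which leans 35 degrees from level, facing away from the robot; x points up the slope.
- round_mark: The same bare spot, same slope, height and axes, in the middle of the round amber tile (88 mm across, 8 mm thick).
- narrow_tile: Rest with the narrow amber tile (84 mm up the slope x 36 mm wide, same slope and height, also with a bare spot): not to be touched. Origin: centre of the rest's underside, 60 mm below the spot; z up.
- ware_board: Fixed wooden board, 130 (x) x 360 (y) x 18 mm, on which the three tiles stand in a row along y, about 110 mm apart, in any order. Origin: centre of its underside.
- mug: Loose unglazed mug, 80 mm across, 90 mm high. Origin: centre of its underside. Not to be moved.
- jar: Loose glaze jar, 64 mm across, 85 mm high. Origin: centre of its underside. Not to be moved.
- brush: Loose brush lying on the table, 170 mm long. Not to be moved.
Things that resemble listed ones, but are neither listed nor needed, are in the scene too. Several things look just like the gauge: the one meant starts nearest to the robot's base. There is more than one size of the probe; the job needs the smaller.

How it is judged (in metres and radians):
On the way, in this order (a step that is already met when the one before it is completed fails the run):
1. the spring tip is pressed more than 2 mm on the zero disc (within 12 mm of its centre), the probe within 12 degrees of vertical, for 0.5 s (value of joint tip above 0.002 m and distance between probe_tip and zero_disc below 0.012 m and angle between probe's own z axis and vertical below 0.21 rad), for 0.5 s.
2. then the same on the square tile's spot (within 10 mm of its centre), the probe within 12 degrees of square to the face (value of joint tip above 0.002 m and distance between probe_tip and square_mark below 0.01 m and angle between the z axis of probe and the z axis of square_mark, either way round below 0.21 rad), for 0.5 s.
3. then the same on the round tile's spot (value of joint tip above 0.002 m and distance between probe_tip and round_mark below 0.01 m and angle between the z axis of probe and the z axis of round_mark, either way round below 0.21 rad), for 0.5 s.
At the end, for the whole second after the job is handed in: The probe hangs at rest in the fork by its collar: its origin within 25 mm of the seat sideways and -3 to +4 mm in height, upright within 0.1 rad; mug, jar and brush within 20 mm of where they stood (horizontal distance between probe and fork_seat below 0.025 m and z of probe in the frame of fork_seat between -0.003 and 0.004 m and angle between probe's own z axis and vertical below 0.1 rad and linear speed of probe below 0.02 m/s and distance of each of mug, jar, brush from where it was at the start of the episode below 0.02 m); the robot touches nothing.
It fails at once if the probe presses a measured tile or the gauge with more than 15 N (contact force between probe and square_mark above 15 N or contact force between probe and round_mark above 15 N or contact force between probe and gauge above 15 N).
It fails at once if the narrow tile is touched with more than 1 N (contact force between narrow_tile and anything else above 1 N).
It fails at once if the mug, jar or brush is moved more than 20 mm (distance of any of mug, jar, brush from where it was at the start of the episode above 0.02 m).
It also fails if it takes over 66 s, if anything falls off the work surface, if the arm or the gripper's body presses on something with over 40 N, if the wrist force passes 120 N, or if a joint passes its speed limit or range.

## Robot

A 6-joint arm with a two-finger parallel gripper is mounted at the origin on the work surface. World frame = base frame: x ahead of the robot, y to its left, z up, the work surface at z = 0. Lengths are in mm, angles in rad, forces in N, time in s.
With the tool pointing down it reaches from about 300 to 1000 mm from the base axis. Payload 5.1 kg.
Tool frame: the origin (TCP) lies at the very end of the fingers, on their centre line; the grasp point (between the pads) lies 19 mm behind it; z points along the fingers, y is the direction in which the jaws open and shut (so a half turn about z gives the same grasp; the last joint's range is limited). The gripper opens to 95 mm and grips with 3 to 60 N. Pads are 20 mm wide; open, the fingers measure 119 mm over their backs; the gripper's body (75 mm by 180 mm) begins 59 mm behind the grasp point.
Start: joints at [1.239, 0.124, 1.65, -0, 1.367, -0.083], TCP at [160.079, 629.968, 188.356] pointing down, gripper open.
Joint ranges: [-2.61, 2.61], [-1.02, 2.33], [0.03, 2.71], [-1.35, 4.49], [0.32, 2.68], [-2.91, 2.91]. Speed limits (rad/s): [2.57, 2.57, 3.14, 3.14, 3.14, 3.14].

## Interface

Orientations are given as a unit quaternion [x, y, z, w].
In Python, from station import get_obs, camera, camera_params, finish_job gives the robot as it stands. The module is installed in compiled form; this text tells all that it offers.
- The arm moves only by the tool apply_moves, never from a script. Its argument "rows" is a list that holds one entry, the list of rows, each a list of 4 numbers: the shift along the tool's x, y, z in m, then the turn about the tool's z in units of 5 degrees (1.0 is 5 degrees). A call has exactly 5 rows; each row is the pose to reach, as a shift and turn from the pose commanded when the call began, along the tool's axes at that moment; what a row does not reach only later rows make up. A row lasts 1/12 s, in which the tool goes at most 41.7 mm and 7.16 degrees, less where a joint would pass 70% of its speed; a pose out of reach is approached as far as the arm can. A call with a gripper value outside its range is refused whole. "claw" is the finger opening in m, from 0 to 0.0951, set as the call begins (left out, the last holds). The fingers move at their own pace and stop on an object; "squeeze" is the grip in N (left out, the last holds). Time passes only in rows, so rows that repeat a pose let the fingers close, or fill a call up. It gives the time, the measured TCP pose, the force and the opening at its end, in the units of the state.
- get_obs(): the state, without advancing time (a new reading comes with each control period).
- camera(name): name is "scene" or "top" or "wrist"; returns (picture, depth): 420x560x3 uint8, red, green, blue; 420x560 float32, mm along the optical axis (not along the pixel's ray), 0 where there is no reading.
- camera_params(name): a dict with "vertical_fov" (degrees; the focal length in pixels is half the picture's height over the tangent of half this angle, whatever the lens; pixels are square), "cx", "cy" (the principal point, pixels), "xyz" and "rotation" of the camera in the world. Camera axes: x right, y down, z forward; pixel columns grow to the right and rows downward; lengths in mm; the calibration is good to about 2 mm. The wrist camera is an equidistant fisheye: a pixel r from the principal point sees the ray r / f radians off the axis. A picture is of the moment at which its call begins: read the wrist's pose just before it. camera_params takes no time and is no camera call; for the wrist camera it gives the pose at the moment of the call.
- finish_job(): hands the job in, once; it reports no verdict.
The state is a dict: "time_s": time; "joint_positions": joint angles; "dq": joint speeds; "joint_efforts": joint torques, N m; "tcp_pos": TCP position; "orientation": TCP orientation; "ft_force": force on the tool from outside, world axes, zero at the start; "wrist_torque": the same for the moment, N m; "gripper_width": finger opening in mm.
Only numpy, scipy, OpenCV 4.12 (cv2) and the standard library are available. Lean on these libraries where they do the work, as an engineer would, in place of code of your own. Each camera call takes 0.05 s, during which the arm holds its last target. There are 200 camera calls.

## Working session

There is one attempt and no reset: what is moved stays moved. The work goes in short steps, Python scripts to look and compute and a tool call to move; the robot and the scene stay as the last step left them, time stands still between calls to the robot, and variables do not carry over. Pictures are saved under pics/ and viewed, and the job is handed in when it is done.

Besides the shell and the picture viewer there is one more tool, called by a JSON object that holds its "name" and its "arguments", one argument or row to a line. apply_moves: Moves the arm, as the interface text tells. Its arguments: {"type":"object","properties":{"rows":{"type":"array","items":{"type":"array","items":{"type":"array","items":{"type":"number"}}}},"claw":{"type":"number"},"squeeze":{"type":"number"}},"required":["rows"]}

```bash
mkdir -p pics
cat > h.py <<'E'
import numpy as np, cv2, json
from station import get_obs, camera, camera_params
from scipy.spatial.transform import Rotation as R
def Rm(p):
    r=np.array(p['rotation'],float)
    return r if r.shape==(3,3) else R.from_quat(r.ravel()).as_matrix()
def snap(name,tag):
    p=camera_params(name); im,d=camera(name)
    cv2.imwrite(f'pics/{tag}.png',cv2.cvtColor(im,cv2.COLOR_RGB2BGR)); np.savez(f'pics/{tag}.npz',im=im,d=d,R=Rm(p),t=np.array(p['xyz'],float),f=(im.shape[0]/2)/np.tan(np.radians(p['vertical_fov'])/2),c=[p['cx'],p['cy']],fish=name=='wrist')
    return im,d
def cloud(tag):
    z=np.load(f'pics/{tag}.npz'); d=z['d'];h,w=d.shape
    u,v=np.meshgrid(np.arange(w),np.arange(h)); x=(u-z['c'][0])/z['f'];y=(v-z['c'][1])/z['f']
    if z['fish']:
        r=np.hypot(x,y)+1e-9; k=np.where(r<1.5,np.tan(np.minimum(r,1.5))/r,np.nan); x=x*k;y=y*k
    P=np.stack([x*d,y*d,d],-1)@z['R'].T+z['t']; P[d<=0]=np.nan
    return P,z['im']
def proj(tag,p):
    z=np.load(f'pics/{tag}.npz'); q=(np.atleast_2d(p)-z['t'])@z['R']
    a=q[:,:2]/q[:,2:]
    if z['fish']:
        r=np.hypot(q[:,0],q[:,1]); a=q[:,:2]/r[:,None]*np.arctan2(r,q[:,2])[:,None]
    return a*z['f']+z['c']
E
python3 - <<'E'
from h import *
print(get_obs())
for n in ['scene','top','wrist']: print(n,camera_params(n)); snap(n,n+'0')
E
```

```text
{'time_s': 0.0, 'joint_positions': array([ 1.23940249e+00,  1.24476268e-01,  1.65168411e+00, -8.93897107e-06,
        1.36749101e+00, -8.26276910e-02]), 'dq': array([-1.03738998e-03,  1.19267558e-03,  1.43858604e-03, -8.54319345e-05,
       -2.88502376e-04, -7.24859541e-04]), 'joint_efforts': array([ 9.01067797e-04, -4.17607749e+01, -3.59939253e+01,  7.73828407e-02,
        4.91109502e-02, -1.66046607e-04]), 'tcp_pos': array([159.85467689, 629.31311346, 187.09979122]), 'orientation': array([ 1.24061629e-01,  9.92273981e-01, -1.00829201e-03, -2.07288889e-04]), 'ft_force': array([ 0.08315724, -0.38258219, -0.51044617]), 'wrist_torque': array([ 0.03848307, -0.02830177,  0.05322442]), 'gripper_width': 95.24782800006265}
scene {'vertical_fov': 53.86084205528396, 'cx': 277.55995353553413, 'cy': 213.334933300501, 'xyz': array([1138.62780144,  595.52762367,  909.3790753 ]), 'rotation': array([ 0.34618012,  0.86216103, -0.34650121, -0.12951678])}
top {'vertical_fov': 42.81643044092668, 'cx': 286.70863650131975, 'cy': 211.99332723260238, 'xyz': array([ 285.61838226,   24.78314007, 1657.33562539]), 'rotation': array([ 0.71867163, -0.68725299,  0.07201826, -0.07750987])}
wrist {'vertical_fov': 65.70646984690485, 'cx': 281.21018539084315, 'cy': 205.61491781344205, 'xyz': array([ 87.92405985, 648.62109434, 383.34963706]), 'rotation': array([0.78229293, 0.60845365, 0.0811189 , 0.1059323 ])}
```

View pics/scene0.png

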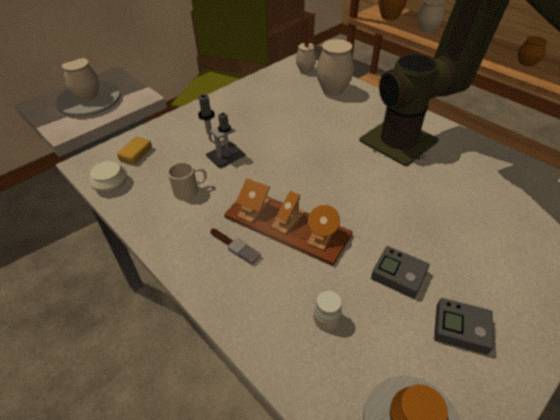

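View pics/top0.png

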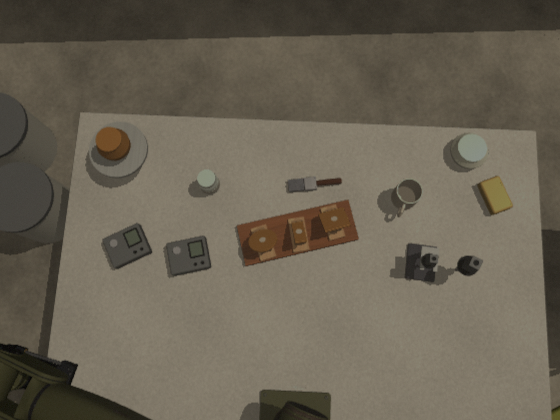

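View pics/wrist0.png

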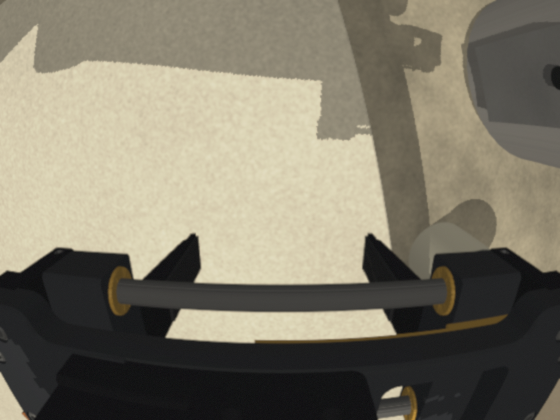

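Run:
```python
from h import *
s=cv2.imread('pics/scene0.png');t=cv2.imread('pics/top0.png')
a=cv2.resize(s[85:205,150:250],(400,480),interpolation=cv2.INTER_CUBIC)
b=cv2.resize(t[225:305,395:495],(400,320),interpolation=cv2.INTER_CUBIC)
b=cv2.copyMakeBorder(b,0,160,0,0,cv2.BORDER_CONSTANT)
c=np.hstack([a,b]);cv2.imwrite('pics/crop1.png',cv2.convertScaleAbs(c,alpha=2))
c=np.vstack([cv2.resize(t[195:270,230:365],(675,375),interpolation=cv2.INTER_CUBIC),cv2.copyMakeBorder(cv2.resize(t[225:280,100:215],(460,220),interpolation=cv2.INTER_CUBIC),0,0,0,215,cv2.BORDER_CONSTANT)])
cv2.imwrite('pics/crop2.png',cv2.convertScaleAbs(c,alpha=2))
P,_=cloud('top0'); Q,_=cloud('scene0')
for n,(u,v) in dict(stand=(428,259),other=(469,264),sq=(334,219),nar=(298,231),rnd=(262,240),g1=(188,256),g2=(127,245),mug=(406,192),jar=(206,180)).items(): print(n,P[v,u].round(1))
for n,(u,v) in dict(probeA=(205,98),probeB=(224,116),sq=(253,194),nar=(288,210),rnd=(322,219),disc=(411,275)).items(): print(n,Q[v,u].round(1))
```

```text
stand [ 490.6 -358.8  157.2]
other [ 478.3 -465.   182.3]
sq [607.7 -97.4  87.8]
nar [566.7   8.6  87.2]
rnd [536.1 114.6  79.3]
g1 [482.9 338.   43. ]
g2 [508.7 527.7  39.4]
mug [ 720.2 -328.3   13.5]
jar [710.2 293.4  91.8]
probeA [ 485.8 -462.7  181.9]
probeB [ 491.  -358.1  163.7]
sq [607.8 -89.8  80.2]
nar [574.4  20.8  71.5]
rnd [537.4 115.3  79.6]
disc [492.6 379.   43.2]
```

View pics/crop1.png

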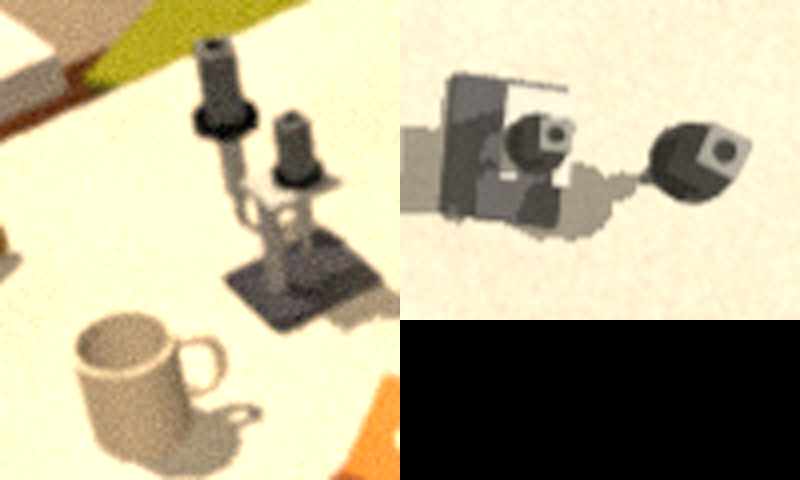

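View pics/crop2.png

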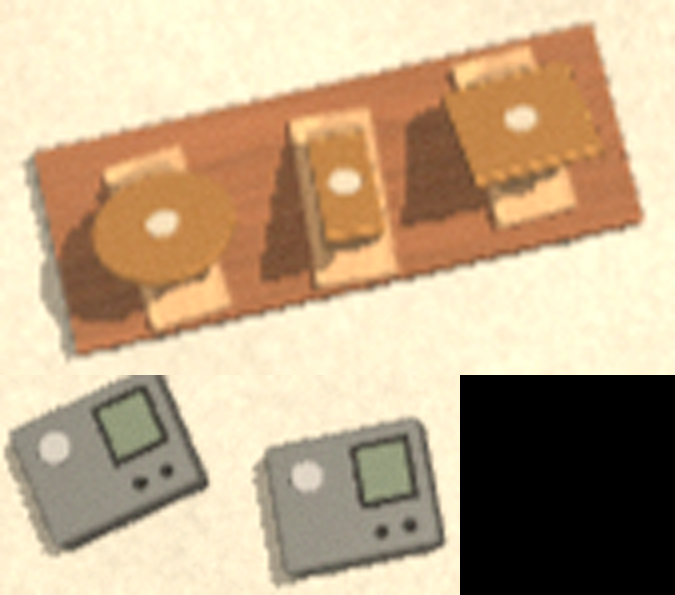

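Run:
```python
from h import *
for tag in ['top0','scene0']:
    P,im=cloud(tag)
    X=P.reshape(-1,3);C=im.reshape(-1,3)
    m=(abs(X[:,0]-490)<90)&(X[:,1]<-270)&(X[:,1]>-530)&(X[:,2]>5);X=X[m];C=C[m]
    print(tag,len(X))
    for lo,hi in [(6,18),(25,100),(103,108),(108,113),(113,120),(150,162),(162,172),(172,200)]:
        k=(X[:,2]>lo)&(X[:,2]<hi)
        if k.sum()>3:print(lo,hi,k.sum(),X[k].min(0).round(),X[k].max(0).round(),np.median(X[k],0).round(1))
    # gauge
    X=P.reshape(-1,3);m=(abs(X[:,0]-470)<90)&(abs(X[:,1]-340)<90)&(X[:,2]>30)&(X[:,2]<60);X=X[m]
    r=cv2.minAreaRect(X[:,:2].astype(np.float32));print('gauge',r,np.percentile(X[:,2],[5,50,95]))
# mosaic depth map heights top
P,im=cloud('top0')
sub=P[235:290:2,400:490:3,2]
for r in sub: print(' '.join('%3.0f'%v for v in r))
```

```text
top0 2429
6 18 1231 [ 400. -530.    6.] [ 580. -270.   18.] [ 482.3 -367.2    9.6]
25 100 14 [ 465. -483.   25.] [ 528. -353.   50.] [ 482.6 -473.2   38. ]
103 108 26 [ 458. -507.  103.] [ 535. -346.  108.] [ 501.7 -385.8  106.9]
108 113 137 [ 456. -490.  108.] [ 535. -344.  113.] [ 513.6 -374.2  111.4]
113 120 220 [ 458. -507.  113.] [ 534. -345.  120.] [ 491.6 -387.7  116.3]
150 162 32 [ 466. -486.  150.] [ 505. -358.  162.] [ 481.9 -465.8  154.9]
162 172 82 [ 464. -489.  162.] [ 505. -359.  172.] [ 490.7 -373.4  167.1]
172 200 164 [ 466. -502.  172.] [ 504. -358.  192.] [ 485.  -478.6  181.9]
gauge ((489.57806396484375, 341.23870849609375), (101.17882537841797, 120.88697052001953), 14.23723030090332) [34.11362847 41.17382384 47.74971652]
scene0 1396
6 18 498 [ 441. -488.    6.] [ 560. -317.   18.] [ 500.2 -359.5   12.1]
25 100 223 [ 474. -486.   27.] [ 535. -349.   99.] [ 495.2 -367.3   63.5]
103 108 36 [ 467. -469.  103.] [ 535. -340.  108.] [ 504.1 -347.3  105.9]
108 113 136 [ 463. -507.  108.] [ 535. -338.  113.] [ 510.7 -375.2  110.5]
113 120 117 [ 455. -501.  113.] [ 527. -34
[... 3061 characters left out ...]
   3  11  19  21  14  15  13   2   6   1   0  -1   8   2  -6   7   6 nan  -4  -0   5  -6  -1  -7   1
  4   7   1   7   0  10   6   2   4   5  10  16  -2   4   9   6   2  -2  -1   1   2   6   1  -2   4   4   1  -0   1   1
  4   5   1   1   1   2  -1   5   1   3   1   2   3   5   3  10   1  -1  -4   9   7   6  -1   3  10   2  -2   0   2   4
  8   2   5   5   5   4   2  -2   5   2   7   4   3  -1  -3   2  -2   7  -1   1   7  -1   1  -5  -1   7   6   0   4  -1
  7  12   6   0   8   2   2   1   2   2   4   8   0   2   1   4   3  -1   6  -1   1   4   1  12  -2   1   5   1   7 nan
  0  -0   4   4   5   0   2  11   7  -1  -4  -0   1   2   0  -3  -3   4   9   0   1   5  -2  10   0   6   5   7   1   4
```

Run:
```python
from h import *
P,im=cloud('top0')
g=im.astype(float).mean(-1)
X=P
reg=(abs(X[...,0]-490)<80)&(abs(X[...,1]+345)<80)
k=reg&(g<60)&(X[...,2]>4)&(X[...,2]<26)
pts=X[k][:,:2].astype(np.float32); print('foot',k.sum(),cv2.minAreaRect(pts))
k=reg&(X[...,2]>103)&(X[...,2]<122)
print('fork',k.sum(),cv2.minAreaRect(X[k][:,:2].astype(np.float32)))
k=reg&(X[...,2]>158)
print('handle top',k.sum(),cv2.minAreaRect(X[k][:,:2].astype(np.float32)))
P,im=cloud('scene0')
k=(abs(P[...,0]-490)<80)&(abs(P[...,1]+345)<80)&(P[...,2]>104)&(P[...,2]<116)
print('fork s',k.sum(),cv2.minAreaRect(P[k][:,:2].astype(np.float32)))
k=(abs(P[...,0]-490)<80)&(abs(P[...,1]+345)<80)&(P[...,2]>4)&(P[...,2]<20)&(im.mean(-1)<60)
print('foot s',k.sum(),cv2.minAreaRect(P[k][:,:2].astype(np.float32)))
z=np.load('pics/wrist0.npz');T=get_obs();Rt=R.from_quat(T['orientation']).as_matrix()
print('cam in tool',Rt.T@(z['t']-T['tcp_pos']),'\n',(Rt.T@z['R']).round(2))
```

```text
foot 650 ((499.44879150390625, -372.37457275390625), (91.766845703125, 108.240478515625), 85.48961639404297)
fork 273 ((500.430908203125, -372.1418151855469), (51.35654067993164, 69.19090270996094), 84.53005981445312)
handle top 80 ((492.7381286621094, -369.4665832519531), (23.384754180908203, 23.908212661743164), 2.2763991355895996)
fork s 152 ((498.95458984375, -367.5917663574219), (55.879119873046875, 69.15189361572266), 83.68062591552734)
foot s 478 ((499.7828063964844, -368.5622863769531), (97.18502807617188, 110.9300308227539), 84.00273132324219)
cam in tool [  74.51556756    0.52470718 -195.95937243] 
 [[-0.   -0.96 -0.26]
 [ 1.   -0.   -0.  ]
 [ 0.   -0.26  0.96]]
```

Candidates: probe — the small one on the fork at top (429,260) / scene (224,116), the larger lookalike standing alone at top (470,265) / scene (205,98). I choose the smaller one, which is the one in the fork. Gauges are at top (188,256) and (127,245); I choose (188,256), as it is nearer to the base. Tiles from left to right in the top view: round (262,240), narrow (298,231), square (334,219). The close crops confirm all three choices. The fork opens towards the robot. Moving to the stand now.

{"name": "apply_moves", "arguments": {
  "rows": [
    [[-0.02,-0.03,-0.02,0],[-0.04,-0.065,-0.03,0],[-0.062,-0.1,-0.03,0],[-0.085,-0.135,-0.03,0],[-0.108,-0.169,-0.03,0]]
  ],
  "claw": 0.06
}}

```text
time_s: 0.57
tcp_pos: [223.2, 437.8, 218.1]
orientation: [0.124, 0.992, -0.0, 0.0]
ft_force: [-0.3, -0.9, 0.4]
gripper_width: 67.1
```

{"name": "apply_moves", "arguments": {
  "rows": [
    [[-0.022,-0.034,-0.005,0],[-0.044,-0.068,-0.01,0],[-0.066,-0.102,-0.015,0],[-0.088,-0.136,-0.02,0],[-0.108,-0.169,-0.025,0]]
  ]
}}

```text
time_s: 0.98
tcp_pos: [286.1, 247.3, 243.3]
orientation: [0.124, 0.992, -0.0, 0.0]
ft_force: [0.7, -0.2, -0.7]
gripper_width: 60.3
```

{"name": "apply_moves", "arguments": {
  "rows": [
    [[-0.022,-0.034,-0.005,0],[-0.044,-0.068,-0.01,0],[-0.066,-0.102,-0.015,0],[-0.088,-0.136,-0.02,0],[-0.108,-0.169,-0.025,0]]
  ]
}}

```text
time_s: 1.4
tcp_pos: [349.3, 56.8, 268.6]
orientation: [0.124, 0.992, 0.0, 0.001]
ft_force: [1.0, 0.8, -0.1]
gripper_width: 59.9
```

{"name": "apply_moves", "arguments": {
  "rows": [
    [[-0.022,-0.034,-0.005,0],[-0.044,-0.068,-0.01,0],[-0.066,-0.102,-0.015,0],[-0.088,-0.136,-0.02,0],[-0.108,-0.169,-0.025,0]]
  ]
}}

```text
time_s: 1.82
tcp_pos: [412.3, -133.9, 293.4]
orientation: [0.125, 0.992, 0.0, 0.0]
ft_force: [1.8, 1.4, -0.2]
gripper_width: 59.8
```

{"name": "apply_moves", "arguments": {
  "rows": [
    [[-0.022,-0.034,-0.002,0],[-0.044,-0.068,-0.005,0],[-0.066,-0.102,-0.005,0],[-0.088,-0.136,-0.005,0],[-0.108,-0.169,-0.005,0]]
  ]
}}

```text
time_s: 2.23
tcp_pos: [475.6, -324.2, 297.8]
orientation: [0.124, 0.992, 0.0, -0.0]
ft_force: [-0.1, -0.1, 0.8]
gripper_width: 60.0
```

{"name": "apply_moves", "arguments": {
  "rows": [
    [[-0.013,-0.02,0,-1],[-0.026,-0.041,0,-1.9],[-0.026,-0.041,0,-1.9],[-0.026,-0.041,0,-1.9],[-0.026,-0.041,0,-1.9]]
  ]
}}

```text
time_s: 2.65
tcp_pos: [490.3, -367.5, 297.9]
orientation: [0.042, 0.999, 0.0, -0.0]
ft_force: [-0.1, 0.3, 0.5]
gripper_width: 59.9
```

Run:
```python
from h import *
o=get_obs();print(o['tcp_pos'],o['orientation'],o['joint_positions'])
snap('wrist','w1');snap('top','top1');snap('scene','sc1')
```

```text
[ 490.25943087 -367.48134591  297.93422864] [ 4.18789495e-02  9.99122515e-01  4.85353867e-04 -3.43311286e-04] [-7.30979954e-01 -2.21614853e-03  1.60044184e+00  3.12747120e-04
  1.54451413e+00 -2.21800226e+00]
```

View pics/w1.png

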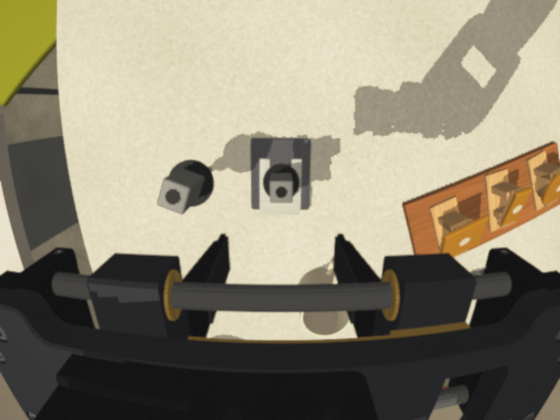

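Run:
```python
from h import *
P,im=cloud('w1')
reg=(abs(P[...,0]-490)<80)&(abs(P[...,1]+350)<75)
for n,lo,hi in [('handle top',160,172),('collar',113,121),('fork',106,113),('foot',6,18)]:
    k=reg&(P[...,2]>lo)&(P[...,2]<hi)&((im.mean(-1)<110) if n=='foot' else True)
    kk=cv2.morphologyEx(k.astype(np.uint8),cv2.MORPH_OPEN,np.ones((2,2),np.uint8))>0
    print(n,k.sum(),P[kk].mean(0).round(1),cv2.minAreaRect(P[kk][:,:2].astype(np.float32)))
k=(abs(P[...,0]-490)<12)&(abs(P[...,1]+370)<12)&(P[...,2]>150);print(np.percentile(P[k][:,2],[5,50,95]))
c=cv2.convertScaleAbs(cv2.resize(cv2.imread('pics/w1.png')[130:220,150:320],None,fx=4,fy=4,interpolation=cv2.INTER_CUBIC),alpha=.8);cv2.imwrite('pics/w1c.png',c)
for q in [(491,-370,166),(491,-370,110)]: print(proj('w1',np.array(q,float)))
```

```text
handle top 525 [nan nan nan] ((499.01715087890625, -366.1012268066406), (24.534822463989258, 38.985496520996094), 83.80868530273438)
collar 477 [nan nan nan] ((495.82073974609375, -365.5143127441406), (40.592159271240234, 36.34271240234375), 49.56696319580078)
fork 1046 [nan nan nan] ((515.686767578125, -368.0960693359375), (60.415828704833984, 105.66522979736328), 82.17949676513672)
foot 2026 [nan nan nan] ((499.2640380859375, -366.5580749511719), (87.26929473876953, 107.84210968017578), 84.18128204345703)
[158.94565289 165.67574669 167.37415039]
[[278.25481387 192.06009831]]
[[278.62368886 181.66143897]]
```

View pics/w1c.png

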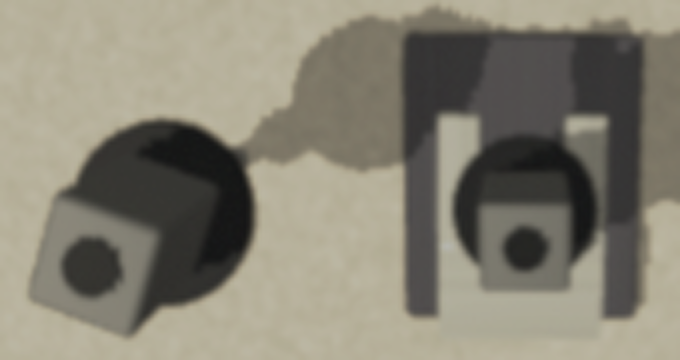

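{"name": "apply_moves", "arguments": {
  "rows": [
    [[0,0,0.035,0.2],[0,0,0.07,0.2],[0,0,0.105,0.2],[0,0,0.14,0.2],[0,0,0.14,0.2]]
  ]
}}

```text
time_s: 3.22
tcp_pos: [486.5, -363.7, 149.9]
orientation: [0.05, 0.999, 0.004, -0.005]
ft_force: [-0.7, 1.0, -1.1]
gripper_width: 60.1
```

Run:
```python
from h import *
o=get_obs();print(o['tcp_pos'],o['orientation'],o['ft_force'])
snap('wrist','w2')
```

```text
[ 486.52090764 -363.67085386  149.85951258] [ 0.0498817   0.99873057  0.00444151 -0.00541626] [-0.7106091   0.95895909 -1.0666211 ]
```

View pics/w2.png

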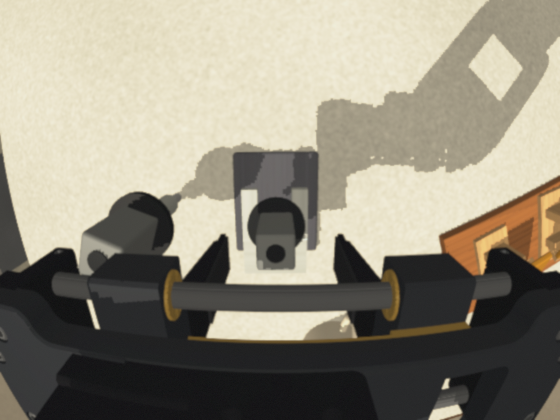

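{"name": "apply_moves", "arguments": {
  "rows": [
    [[0,0,0.015,0],[0,0,0.03,0],[0,0,0.03,0],[0,0,0.03,0],[0,0,0.03,0]]
  ]
}}

```text
time_s: 3.68
tcp_pos: [491.7, -368.9, 131.4]
orientation: [0.05, 0.999, -0.001, 0.002]
ft_force: [0.1, -0.3, -0.1]
gripper_width: 59.9
```

Run:
```python
from h import *
o=get_obs();print(o['tcp_pos'],o['orientation'],o['ft_force'])
snap('wrist','w3')
```

```text
[ 491.72013111 -368.93918352  131.42813899] [ 0.05005839  0.99874421 -0.00129413  0.0015749 ] [ 0.05171845 -0.29231263 -0.12591522]
```

View pics/w3.png

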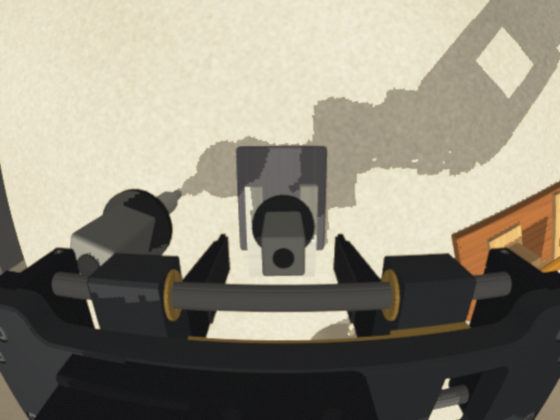

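Run:
```python
from h import *
for q in [(491,-367,166),(491,-369,166),(495,-369,166)]: print(proj('w3',np.array(q,float)))
P,im=cloud('w3'); print(P[252:266:3,276:294:4].round(0).tolist())
```

```text
[[283.58552722 257.63155015]]
[[279.92562295 257.96196777]]
[[280.66739171 264.51735908]]
[[[487.0, -371.0, 167.0], [486.0, -368.0, 168.0], [487.0, -366.0, 167.0], [488.0, -364.0, 166.0], [488.0, -362.0, 167.0]], [[488.0, -371.0, 168.0], [489.0, -369.0, 166.0], [489.0, -367.0, 166.0], [489.0, -364.0, 167.0], [489.0, -362.0, 167.0]], [[490.0, -371.0, 168.0], [490.0, -369.0, 168.0], [491.0, -367.0, 167.0], [nan, nan, nan], [491.0, -362.0, 167.0]], [[492.0, -371.0, 168.0], [492.0, -369.0, 167.0], [493.0, -367.0, 167.0], [493.0, -365.0, 167.0], [493.0, -363.0, 167.0]], [[494.0, -371.0, 166.0], [495.0, -369.0, 166.0], [494.0, -367.0, 167.0], [495.0, -365.0, 166.0], [495.0, -363.0, 166.0]]]
```

{"name": "apply_moves", "arguments": {
  "rows": [
    [[0,0.002,0.004,0],[0,0.002,0.004,0],[0,0.002,0.004,0],[0,0.002,0.004,0],[0,0.002,0.004,0]]
  ],
  "claw": 0.015,
  "squeeze": 25
}}

```text
time_s: 4.15
tcp_pos: [490.7, -366.2, 124.4]
orientation: [0.05, 0.999, -0.0, -0.0]
ft_force: [0.8, 1.4, -0.7]
gripper_width: 32.0
```

{"name": "apply_moves", "arguments": {
  "rows": [
    [[0,0,0,0],[0,0,0,0],[0,0,0,0],[0,0,0,0],[0,0,-0.002,0]]
  ]
}}

```text
time_s: 4.57
tcp_pos: [490.3, -365.7, 125.6]
orientation: [0.05, 0.999, 0.001, -0.0]
ft_force: [-0.0, 0.3, -2.1]
gripper_width: 23.9
```

{"name": "apply_moves", "arguments": {
  "rows": [
    [[0,0,-0.015,0],[0,0,-0.04,0],[0,0,-0.075,0],[0,0,-0.105,0],[0,0,-0.13,0]]
  ]
}}

```text
time_s: 4.98
tcp_pos: [490.9, -366.0, 258.5]
orientation: [0.05, 0.999, -0.0, 0.001]
ft_force: [0.6, -0.3, -1.5]
gripper_width: 24.4
```

Run:
```python
from h import *
o=get_obs();print(o['tcp_pos'],o['orientation'],o['ft_force'],o['gripper_width'])
snap('scene','sc2');snap('wrist','w4')
a=cv2.imread('pics/sc2.png')[40:220,120:320];b=cv2.imread('pics/w4.png')
cv2.imwrite('pics/c3.png',np.hstack([cv2.convertScaleAbs(cv2.resize(a,(400,360)),alpha=1.6),cv2.resize(b,(400,360))]))
P,im=cloud('scene0')
# disc from scene0: bright on gauge top
k=(abs(P[...,0]-489)<50)&(abs(P[...,1]-344)<62)&(P[...,2]>32)
g=im.astype(float).mean(-1); print(np.percentile(g[k],[50,90,99]))
for tag in ['top1','scene0']:
    P,im=cloud(tag);g=im.astype(float).mean(-1)
    k=(abs(P[...,0]-489)<52)&(abs(P[...,1]-344)<62)&(P[...,2]>32)
    vs,us=np.nonzero(k&(g>1.35*np.median(g[k])));
    n,l,st,ce=cv2.connectedComponentsWithStats((k&(g>1.35*np.median(g[k]))).astype(np.uint8))
    print(tag,[(s[4],c.round(1)) for s,c in zip(st[1:],ce[1:]) if s[4]>8])
    X=P[k];print(cv2.minAreaRect(X[:,:2].astype(np.float32)))
```

```text
[ 490.87636357 -365.99609348  258.54081538] [ 5.01505148e-02  9.98741523e-01 -1.43617533e-04  5.25666254e-04] [ 0.59441282 -0.3005016  -1.45943969] 24.396447895361057
[ 65.          72.86666667 112.33333333]
top1 [(np.int32(36), array([176.3, 249.8]))]
((488.7742004394531, 341.5103454589844), (100.13725280761719, 120.17854309082031), 12.91454029083252)
scene0 [(np.int32(58), array([410.1, 276.2]))]
((488.5925598144531, 346.22637939453125), (101.09410095214844, 120.45189666748047), 11.61182689666748)
```

View pics/c3.png

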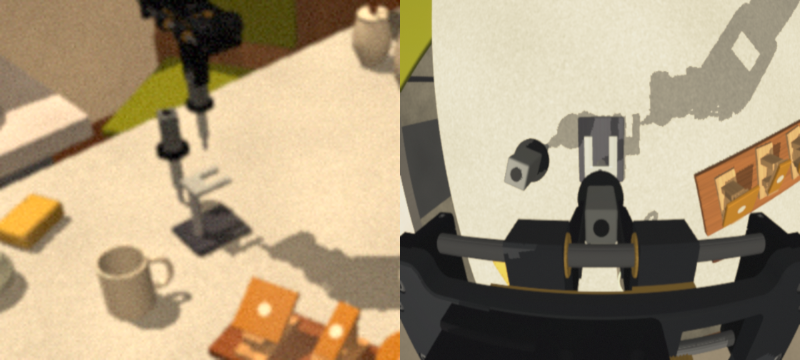

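```bash
cat >> h.py <<'E'
def ray(tag,uv,zz):
    z=np.load(f'pics/{tag}.npz'); a=(np.array(uv)-z['c'])/z['f']
    if z['fish']:
        r=np.hypot(*a)+1e-12; v=np.array([a[0]/r*np.sin(r),a[1]/r*np.sin(r),np.cos(r)])
    else: v=np.array([a[0],a[1],1])
    v=z['R']@v; return z['t']+v*(zz-z['t'][2])/v[2]
def spots(tag,boxes,thr=1.35):
    P,im=cloud(tag)
E
python3 - <<'E'
from h import *
print(ray('top1',(176.3,249.8),43),ray('scene0',(410.1,276.2),43))
# tile spots
for tag in ['top0','top1','scene0','sc1','sc2']:
    z=np.load(f'pics/{tag}.npz');im=z['im'].astype(int)
    hsv=cv2.cvtColor(z['im'],cv2.COLOR_RGB2HSV)
    P,_=cloud(tag)
    reg=(abs(P[...,0]-570)<110)&(abs(P[...,1]-10)<190)&(P[...,2]>30)
    k=reg&(hsv[...,1]<115)
    n,l,st,ce=cv2.connectedComponentsWithStats(k.astype(np.uint8))
    print(tag,[(int(s[4]),c.round(1).tolist(),ray(tag,c,78).round(1).tolist()) for s,c in zip(st[1:],ce[1:]) if s[4]>8])
E
```

```text
[500.20808008 375.1728447   43.        ] [497.11267939 379.44726527  43.        ]
top0 [(26, [333.7, 218.1], [612.5, -97.2, 78.0]), (26, [298.5, 231.0], [568.4, 7.0, 78.0]), (28, [262.1, 239.1], [539.1, 114.6, 78.0])]
top1 [(26, [333.7, 218.1], [612.5, -97.2, 78.0]), (26, [298.5, 231.0], [568.4, 7.0, 78.0]), (28, [262.1, 239.2], [538.7, 114.5, 78.0])]
scene0 [(27, [251.9, 194.6], [610.3, -92.2, 78.0]), (31, [287.5, 205.4], [567.3, 11.4, 78.0]), (37, [323.0, 220.0], [537.0, 118.7, 78.0])]
sc1 [(28, [251.7, 194.3], [610.0, -93.3, 78.0]), (31, [287.5, 205.4], [567.3, 11.4, 78.0]), (36, [323.1, 220.0], [536.9, 119.0, 78.0])]
sc2 [(29, [251.7, 194.4], [610.2, -92.9, 78.0]), (30, [287.4, 205.4], [567.4, 11.1, 78.0]), (36, [323.1, 219.9], [536.7, 118.7, 78.0])]
```

{"name": "apply_moves", "arguments": {
  "rows": [
    [[0.002,0.018,0,0],[0.005,0.05,0,0],[0.008,0.09,0,0],[0.012,0.13,0,0],[0.015,0.17,0,0]]
  ]
}}

```text
time_s: 5.5
tcp_pos: [491.0, -192.5, 253.1]
orientation: [0.051, 0.999, 0.001, -0.002]
ft_force: [0.5, 0.4, -0.9]
gripper_width: 23.8
```

{"name": "apply_moves", "arguments": {
  "rows": [
    [[0.0036,0.04,0,0],[0.0072,0.08,0,0],[0.0109,0.12,0,0],[0.0145,0.16,0,0],[0.018,0.2,0,0]]
  ]
}}

```text
time_s: 5.92
tcp_pos: [492.8, 8.1, 253.4]
orientation: [0.05, 0.999, 0.0, -0.002]
ft_force: [0.7, 0.0, -2.3]
gripper_width: 23.5
```

{"name": "apply_moves", "arguments": {
  "rows": [
    [[0.0036,0.04,0,0],[0.0072,0.08,0,0],[0.0109,0.12,0,0],[0.0145,0.16,0,0],[0.018,0.2,0,0]]
  ]
}}

```text
time_s: 6.33
tcp_pos: [494.6, 208.3, 253.4]
orientation: [0.05, 0.999, -0.001, -0.002]
ft_force: [0.6, -0.3, -0.4]
gripper_width: 23.8
```

{"name": "apply_moves", "arguments": {
  "rows": [
    [[0.0036,0.04,0,0],[0.0072,0.08,0,0],[0.0109,0.12,0,0],[0.014,0.15,0,0],[0.0165,0.172,0,0]]
  ]
}}

```text
time_s: 6.75
tcp_pos: [495.2, 381.5, 252.7]
orientation: [0.049, 0.999, -0.001, -0.003]
ft_force: [0.6, -0.1, -1.7]
gripper_width: 23.8
```

{"name": "apply_moves", "arguments": {
  "rows": [
    [[0,0,0.015,0],[0,0,0.045,0],[0,0,0.07,0],[0,0,0.085,0],[0,0,0.085,0]]
  ]
}}

```text
time_s: 7.17
tcp_pos: [493.9, 376.4, 163.8]
orientation: [0.05, 0.999, -0.004, -0.005]
ft_force: [-0.8, 0.2, -2.6]
gripper_width: 23.8
```

Run:
```python
from h import *
o=get_obs();print(o['tcp_pos'],o['orientation'],o['ft_force'],o['gripper_width'])
snap('scene','sc3');snap('wrist','w5')
a=cv2.imread('pics/sc3.png')[150:330,340:500];b=cv2.imread('pics/w5.png')
cv2.imwrite('pics/c4.png',np.hstack([cv2.convertScaleAbs(cv2.resize(a,(400,450)),alpha=1.6),cv2.resize(b,(400,450))]))
```

```text
[493.87463718 376.39458238 163.82419615] [ 0.05023735  0.99871828 -0.00352095 -0.00506012] [-0.83790272  0.20082608 -2.61937378] 23.833932563751304
```

View pics/c4.png

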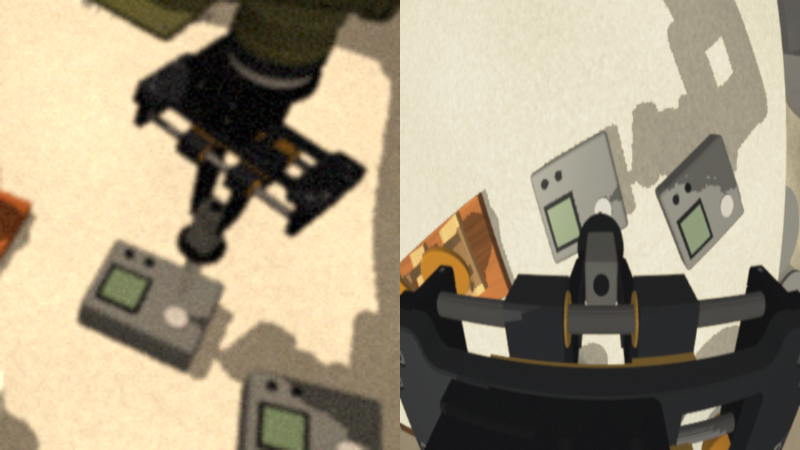

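{"name": "apply_moves", "arguments": {
  "rows": [
    [[0,0,0,0],[0,0,0,0],[0,0,0,0],[0,0,0,0],[0,0,0,0]]
  ]
}}

```text
time_s: 7.68
tcp_pos: [498.4, 379.1, 172.3]
orientation: [0.05, 0.999, 0.0, 0.001]
ft_force: [-0.5, 0.2, -2.0]
gripper_width: 23.6
```

Run:
```python
from h import *
o=get_obs();print(o['tcp_pos'],o['orientation'],o['ft_force'],o['gripper_width'])
snap('scene','sc4')
t=o['tcp_pos']; 
print('pred tip px',proj('sc4',t-[0,0,95.6]),'collar c',proj('sc4',t-[0,0,13]),'disc',proj('sc4',np.array([498,379,43.])))
a=cv2.imread('pics/sc4.png')[220:310,370:450]
cv2.imwrite('pics/c5.png',cv2.convertScaleAbs(cv2.resize(a,(640,720),interpolation=cv2.INTER_CUBIC)[:600],alpha=1.6))
```

```text
[498.35989042 379.09239374 172.3476255 ] [5.02677046e-02 9.98735478e-01 4.61606324e-04 6.25003711e-04] [-0.46707249  0.23077307 -1.99708661] 23.57815703087127
pred tip px [[412.66590001 268.45197506]] collar c [[420.59178966 247.26264563]] disc [[409.74365082 276.29789244]]
```

View pics/c5.png

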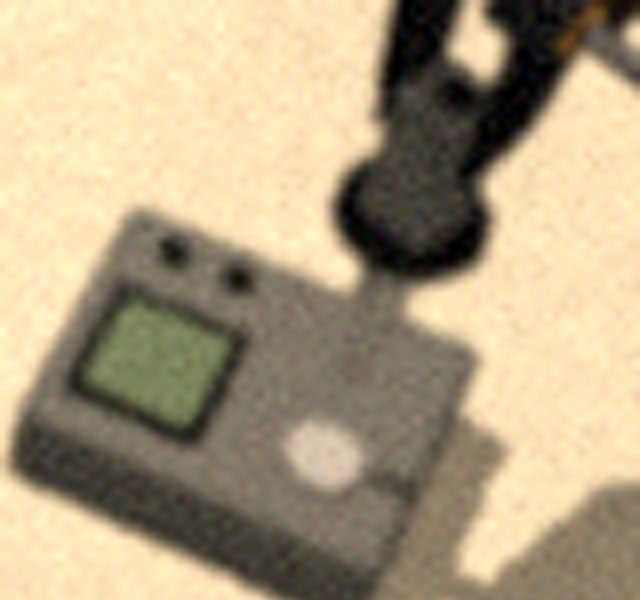

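{"name": "apply_moves", "arguments": {
  "rows": [
    [[0,0,0.008,0],[0,0,0.018,0],[0,0,0.026,0],[0,0,0.028,0],[0,0,0.028,0]]
  ]
}}

```text
time_s: 8.15
tcp_pos: [496.9, 378.3, 141.1]
orientation: [0.05, 0.999, -0.001, -0.001]
ft_force: [-0.4, -0.6, -2.7]
gripper_width: 23.8
```

{"name": "apply_moves", "arguments": {
  "rows": [
    [[0,0,0.002,0],[0,0,0.004,0],[0,0,0.005,0],[0,0,0.006,0],[0,0,0.006,0]]
  ]
}}

```text
time_s: 8.57
tcp_pos: [498.0, 378.9, 137.4]
orientation: [0.05, 0.999, 0.0, 0.0]
ft_force: [-0.6, -0.1, -0.7]
gripper_width: 23.9
```

{"name": "apply_moves", "arguments": {
  "rows": [
    [[0,0,0.001,0],[0,0,0.002,0],[0,0,0.003,0],[0,0,0.003,0],[0,0,0.003,0]]
  ]
}}

```text
time_s: 8.98
tcp_pos: [498.1, 379.0, 134.8]
orientation: [0.05, 0.999, 0.0, 0.0]
ft_force: [-0.4, 0.1, 1.3]
gripper_width: 24.2
```

{"name": "apply_moves", "arguments": {
  "rows": [
    [[0,0,0,0],[0,0,0,0],[0,0,0,0],[0,0,0,0],[0,0,0,0]]
  ]
}}

```text
time_s: 9.4
tcp_pos: [498.1, 379.0, 134.5]
orientation: [0.05, 0.999, 0.0, 0.0]
ft_force: [0.1, 0.1, 0.1]
gripper_width: 23.5
```

{"name": "apply_moves", "arguments": {
  "rows": [
    [[0,0,0.0007,0],[0,0,0.0007,0],[0,0,0.0007,0],[0,0,0.0007,0],[0,0,0.0007,0]]
  ]
}}

```text
time_s: 9.82
tcp_pos: [498.0, 379.0, 133.8]
orientation: [0.05, 0.999, 0.0, 0.0]
ft_force: [0.6, -0.1, 1.1]
gripper_width: 23.5
```

{"name": "apply_moves", "arguments": {
  "rows": [
    [[0,0,0,0],[0,0,0,0],[0,0,0,0],[0,0,0,0],[0,0,0,0]]
  ]
}}

```text
time_s: 10.23
tcp_pos: [498.0, 378.9, 133.7]
orientation: [0.05, 0.999, 0.0, 0.0]
ft_force: [-0.1, -0.4, 0.4]
gripper_width: 23.9
```

Run:
```python
from h import *
o=get_obs();print(o['tcp_pos'],o['orientation'],o['ft_force'],o['gripper_width'])
snap('scene','sc5');print(get_obs()['ft_force'])
a=cv2.imread('pics/sc5.png')[220:310,370:450]
cv2.imwrite('pics/c6.png',cv2.convertScaleAbs(cv2.resize(a,(640,720),interpolation=cv2.INTER_CUBIC)[:600],alpha=1.6))
print(proj('sc5',o['tcp_pos']-[0,0,91.6]))
```

```text
[497.97820244 378.9225221  133.6945672 ] [5.01884123e-02 9.98739765e-01 3.88684861e-05 5.95790870e-05] [-0.0936848  -0.43551436  0.41137015] 23.88245741398016
[0.85810775 0.69745898 1.50893832]
[[409.64458108 276.48256331]]
```

View pics/c6.png

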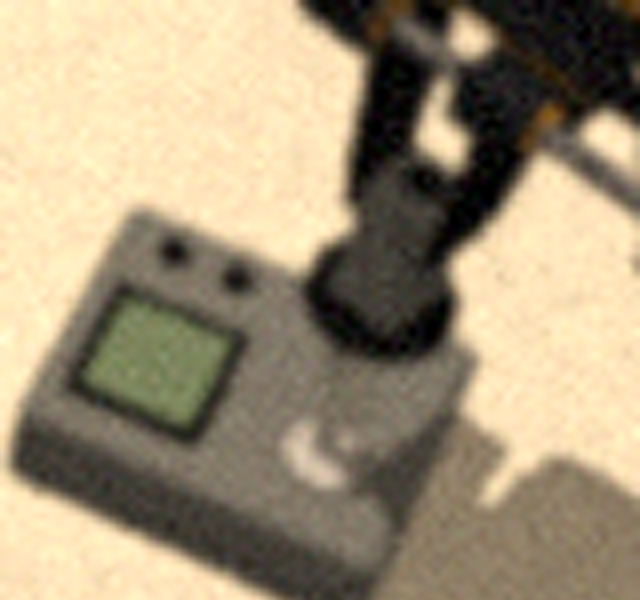

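{"name": "apply_moves", "arguments": {
  "rows": [
    [[0,0,0.001,0],[0,0,0.001,0],[0,0,0.001,0],[0,0,0.001,0],[0,0,0.001,0]]
  ]
}}

```text
time_s: 10.7
tcp_pos: [498.0, 379.0, 132.7]
orientation: [0.05, 0.999, 0.0, 0.0]
ft_force: [0.1, 0.7, -0.0]
gripper_width: 23.6
```

{"name": "apply_moves", "arguments": {
  "rows": [
    [[0,0,0,0],[0,0,0,0],[0,0,0,0],[0,0,0,0],[0,0,0,0]]
  ]
}}

```text
time_s: 11.12
tcp_pos: [498.0, 378.9, 132.7]
orientation: [0.05, 0.999, 0.0, 0.0]
ft_force: [0.7, 1.0, 1.6]
gripper_width: 23.8
```

{"name": "apply_moves", "arguments": {
  "rows": [
    [[0,0,0,0],[0,0,0,0],[0,0,0,0],[0,0,0,0],[0,0,0,0]]
  ]
}}

```text
time_s: 11.53
tcp_pos: [497.9, 378.9, 132.7]
orientation: [0.05, 0.999, 0.0, 0.0]
ft_force: [0.5, -0.0, 0.7]
gripper_width: 23.6
```

{"name": "apply_moves", "arguments": {
  "rows": [
    [[0,0,-0.01,0],[0,0,-0.04,0],[0,0,-0.08,0],[-0.001,-0.01,-0.11,0],[-0.004,-0.042,-0.125,0]]
  ]
}}

```text
time_s: 11.95
tcp_pos: [498.5, 339.5, 262.8]
orientation: [0.048, 0.999, 0.002, 0.002]
ft_force: [-0.0, -0.4, -0.5]
gripper_width: 23.8
```

{"name": "apply_moves", "arguments": {
  "rows": [
    [[-0.0036,-0.04,0,0],[-0.0072,-0.08,0,0],[-0.0109,-0.12,0,0],[-0.0145,-0.16,0,0],[-0.018,-0.2,0,0]]
  ]
}}

```text
time_s: 12.37
tcp_pos: [494.5, 134.1, 257.4]
orientation: [0.05, 0.999, -0.0, -0.001]
ft_force: [0.9, -0.3, -1.7]
gripper_width: 24.0
```

{"name": "apply_moves", "arguments": {
  "rows": [
    [[-0.0036,-0.04,0,0],[-0.0072,-0.08,0,0],[-0.0109,-0.12,0,0],[-0.0145,-0.16,0,0],[-0.018,-0.2,0,0]]
  ]
}}

```text
time_s: 12.78
tcp_pos: [492.3, -66.6, 257.6]
orientation: [0.05, 0.999, 0.0, -0.0]
ft_force: [1.3, -0.2, -1.5]
gripper_width: 24.4
```

{"name": "apply_moves", "arguments": {
  "rows": [
    [[-0.0036,-0.04,0,0],[-0.0072,-0.08,0,0],[-0.0109,-0.12,0,0],[-0.0145,-0.16,0,0],[-0.018,-0.2,0,0]]
  ]
}}

```text
time_s: 13.2
tcp_pos: [490.3, -267.4, 257.5]
orientation: [0.05, 0.999, 0.0, -0.001]
ft_force: [1.3, 0.5, -1.6]
gripper_width: 23.7
```

{"name": "apply_moves", "arguments": {
  "rows": [
    [[-0.003,-0.035,0,0],[-0.006,-0.07,0,0],[-0.009,-0.1,0,0],[-0.009,-0.1,0,0],[-0.009,-0.1,0,0]]
  ]
}}

```text
time_s: 13.62
tcp_pos: [489.3, -366.9, 256.7]
orientation: [0.051, 0.999, 0.001, -0.001]
ft_force: [-0.3, 0.9, -1.2]
gripper_width: 23.9
```

Run:
```python
from h import *
o=get_obs();print(o['tcp_pos'],o['orientation'],o['ft_force'],o['gripper_width'],o['joint_positions'])
```

```text
[ 489.32165    -366.89775552  256.66975124] [ 5.14443006e-02  9.98674873e-01  9.93007991e-04 -9.98323997e-04] [-0.33670155  0.91285483 -1.16600296] 23.872833543131545 [-7.31282195e-01  8.45948962e-03  1.65747469e+00  2.90548862e-04
  1.47845976e+00 -2.19917158e+00]
```

{"name": "apply_moves", "arguments": {
  "rows": [
    [[0,0,0.025,0],[0,0,0.055,0],[0,0,0.08,0],[0,0,0.097,0],[0,0,0.097,0]]
  ]
}}

```text
time_s: 14.03
tcp_pos: [487.9, -363.0, 155.3]
orientation: [0.049, 0.999, 0.002, -0.003]
ft_force: [-0.6, -0.8, -1.3]
gripper_width: 23.8
```

{"name": "apply_moves", "arguments": {
  "rows": [
    [[0,0,0,0],[-0.003,0,0,0],[-0.006,0,0,0],[-0.01,0,0,0],[-0.01,0,0,0]]
  ]
}}

```text
time_s: 14.45
tcp_pos: [501.0, -367.6, 162.5]
orientation: [0.05, 0.999, -0.001, 0.001]
ft_force: [-2.3, 0.9, -0.4]
gripper_width: 23.7
```

Run:
```python
from h import *
o=get_obs();print(o['tcp_pos'],o['orientation'],o['ft_force'],o['gripper_width'])
snap('scene','sc6');snap('wrist','w6')
a=cv2.imread('pics/sc6.png')[90:180,180:270];b=cv2.imread('pics/w6.png')
cv2.imwrite('pics/c7.png',np.hstack([cv2.convertScaleAbs(cv2.resize(a,(400,400),interpolation=cv2.INTER_CUBIC),alpha=1.6),cv2.resize(b,(400,400))]))
```

```text
[ 500.95671243 -367.55256977  162.46133206] [ 4.99827825e-02  9.98749685e-01 -7.30035478e-04  5.05600808e-04] [-2.2994061   0.94622806 -0.44591348] 23.695059658263396
```

View pics/c7.png

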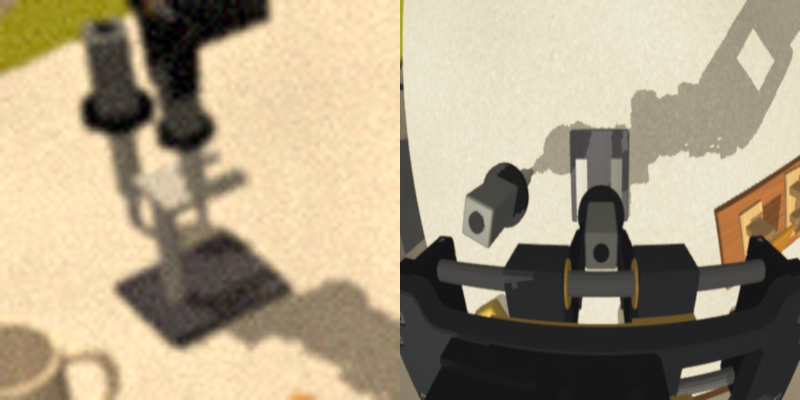

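{"name": "apply_moves", "arguments": {
  "rows": [
    [[-0.004,0,0,0],[-0.008,0,0,0],[-0.012,0,0.001,0],[-0.016,0,0.002,0],[-0.02,0,0.002,0]]
  ]
}}

```text
time_s: 14.97
tcp_pos: [520.2, -369.1, 158.2]
orientation: [0.05, 0.999, 0.0, -0.0]
ft_force: [-3.0, -1.3, -0.9]
gripper_width: 24.0
```

{"name": "apply_moves", "arguments": {
  "rows": [
    [[-0.004,0,0,0],[-0.008,0,0,0],[-0.012,0,0,0],[-0.016,0,0,0],[-0.018,0,0,0]]
  ]
}}

```text
time_s: 15.38
tcp_pos: [538.3, -370.6, 158.3]
orientation: [0.05, 0.999, 0.0, -0.0]
ft_force: [-4.4, -0.3, -2.1]
gripper_width: 24.0
```

Run:
```python
from h import *
o=get_obs();print(o['tcp_pos'],o['orientation'],o['ft_force'],o['gripper_width'])
snap('scene','sc7');snap('wrist','w7')
a=cv2.imread('pics/sc7.png')[90:180,180:270];b=cv2.imread('pics/w7.png')
cv2.imwrite('pics/c8.png',np.hstack([cv2.convertScaleAbs(cv2.resize(a,(400,400),interpolation=cv2.INTER_CUBIC),alpha=1.6),cv2.resize(b,(400,400))]))
```

```text
[ 538.34622127 -370.63283307  158.25897866] [ 5.00948708e-02  9.98744373e-01  3.57229276e-04 -2.29999663e-04] [-4.43195842 -0.33217073 -2.12531328] 23.99107175046672
```

View pics/c8.png

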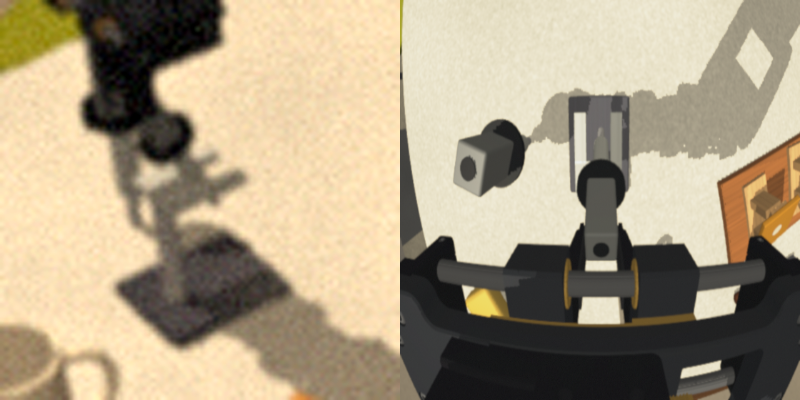

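```bash
cat >> h.py <<'E'
def probe_pts(o,th,zg=34.6,zs=(56,6,0,-55,-80)):
    Rt=R.from_quat(o['orientation']).as_matrix(); G=o['tcp_pos']-19*Rt[:,2]
    ax=-np.sin(th)*Rt[:,0]-np.cos(th)*Rt[:,2]
    return np.array([G+ax*(z-zg) for z in zs])
E
python3 - <<'E'
from h import *
o=get_obs()
for d in (20,25,30,35,40): print(d,proj('w7',probe_pts(o,np.radians(d))).round(0).tolist())
b=cv2.imread('pics/w7.png')[80:300,200:360]
cv2.imwrite('pics/c9.png',cv2.resize(b,None,fx=2.7,fy=2.7,interpolation=cv2.INTER_CUBIC))
P,im=cloud('w7')
# handle face points above finger: camera-facing
for v in range(170,270,6): print(v,P[v,280].round(1),P[v,270].round(1),im[v,280])
E
```

```text
20 [[280.0, 275.0], [280.0, 218.0], [280.0, 213.0], [281.0, 172.0], [281.0, 158.0]]
25 [[280.0, 277.0], [280.0, 215.0], [280.0, 209.0], [281.0, 164.0], [281.0, 148.0]]
30 [[280.0, 279.0], [280.0, 213.0], [280.0, 206.0], [281.0, 156.0], [281.0, 139.0]]
35 [[280.0, 280.0], [280.0, 210.0], [280.0, 203.0], [281.0, 148.0], [281.0, 129.0]]
40 [[280.0, 282.0], [280.0, 208.0], [280.0, 200.0], [280.0, 141.0], [281.0, 119.0]]
170 [ 495.1 -366.6  162.3] [ 494.8 -372.6  160.5] [26 26 27]
176 [ 498.6 -366.9  162.9] [ 498.  -372.9  162.7] [28 29 30]
182 [ 502.7 -367.3  160.6] [ 502.2 -373.4  160.1] [27 28 28]
188 [ 506.  -367.7  162.3] [ 505.9 -373.8  159.9] [84 83 78]
194 [ 508.7 -367.9  167. ] [ 507.9 -373.8  167.8] [86 86 79]
200 [ 511.  -368.2  172. ] [ 510.4 -373.9  172.2] [87 85 80]
206 [ 513.4 -368.4  176.5] [ 512.5 -374.   177.7] [88 86 80]
212 [ 515.4 -368.6  181.8] [ 514.7 -374.1  182.1] [87 87 80]
218 [ 517.6 -368.8  185.7] [ 516.9 -374.2  186.1] [86 85 79]
224 [ 519.4 -368.9  190.7] [ 519.2 -374.3  189.7] [87 86 80]
230 [ 521.3 -369.1  194.6] [ 521.1 -374.4  194. ] [88 88 81]
236 [ 522.7 -369.3  199.8] [ 522.3 -374.3  199.5] [87 87 79]
242 [ 525.2 -369.5  201.9] [ 524.4 -374.5  202.5] [87 87 80]
248 [ 527.6 -369.7  203.8] [ 527.2 -374.7  203.8] [96 95 88]
254 [ 531.5 -370.1  202.5] [ 530.9 -375.2  202.6] [75 74 69]
260 [ 535.1 -370.5  202. ] [ 535.5 -375.8  200. ] [28 29 29]
266 [ 540. -371.  199.] [ 539.9 -376.4  198.2] [25 27 27]
```

View pics/c9.png

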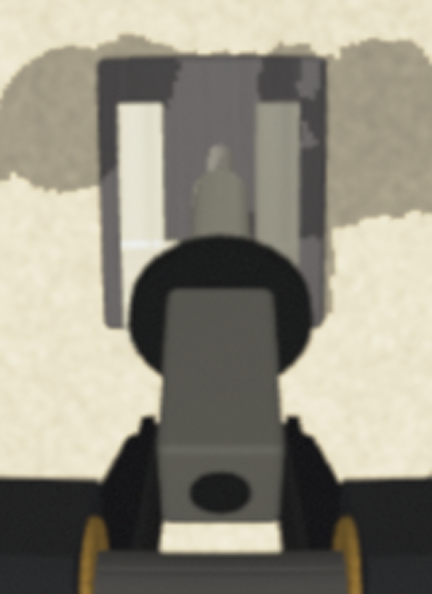

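Run:
```python
from h import *
for tag,tcp in [('w4',(490.88,-366,258.54)),('w5',(493.87,376.4,163.8)),('w6',(500.96,-367.55,162.46)),('w7',(538.3,-370.6,158.3))]:
    P,im=cloud(tag); print(tag)
    for v in range(195,282,5): print(v,(np.nanmedian(P[v-1:v+2,272:289].reshape(-1,3),0)-tcp)[[0,2]].round(1),end=' ')
    print()
```

```text
w4
195 [  12.7 -148.6] 200 [-19.5  -4.9] 205 [-16.9  -2.2] 210 [-13.3  -2.3] 215 [-9.9 -2.3] 220 [-9.8  7.8] 225 [-9.8 17.4] 230 [-9.9 26.2] 235 [-10.   34.6] 240 [-9.8 41.8] 245 [-9.1 46.9] 250 [-6.7 47.8] 255 [-3.9 47.9] 260 [-1.6 48.7] 265 [ 1.5 48.8] 270 [ 4.4 48.9] 275 [ 7.5 48.4] 280 [10.6 47.9] 
w5
195 [   3.1 -121.2] 200 [-19.9  -7.7] 205 [-17.1  -4.9] 210 [-13.7  -5. ] 215 [-10.3  -5.1] 220 [-10.1   5.3] 225 [-9.9 14.5] 230 [-9.7 23.4] 235 [-9.6 31.4] 240 [-9.6 39.1] 245 [-8.8 44.1] 250 [-6.3 45. ] 255 [-3.5 44.9] 260 [-1.2 45.9] 265 [ 1.9 45.8] 270 [ 4.8 45.8] 275 [ 7.9 45.2] 280 [11.2 44.8] 
w6
195 [-25.  -10.5] 200 [-22.5  -7.7] 205 [-19.   -7.9] 210 [-15.7  -8. ] 215 [-14.7  -0.1] 220 [-14.1   8.3] 225 [-13.5  16. ] 230 [-13.1  23.2] 235 [-12.5  29.9] 240 [-12.2  36.1] 245 [-11.2  41. ] 250 [-8.6 41.6] 255 [-5.8 41.6] 260 [-3.2 42.1] 265 [-0.3 42. ] 270 [ 2.8 41.8] 275 [ 6.2 40.8] 280 [ 9.4 40.6] 
w7
195 [-29.3   9.7] 200 [-27.3  13.9] 205 [-25.4  18. ] 210 [-23.6  22.2] 215 [-21.9  25.7] 220 [-20.1  29.3] 225 [-18.5  32.5] 230 [-16.9  36.1] 235 [-15.4  39.4] 240 [-13.8  42.7] 245 [-12.1  45. ] 250 [-9.4 45.3] 255 [-6.2 44.2] 260 [-3.1 43.4] 265 [ 0.8 41.3] 270 [ 5.5 38. ] 275 [ 110.8 -158.9] 280 [ 117.6 -158.7]
```

{"name": "apply_moves", "arguments": {
  "rows": [
    [[-0.004,0,0,0],[-0.008,0,0,0],[-0.012,0,0,0],[-0.016,0,0,0],[-0.018,0,0,0]]
  ]
}}

```text
time_s: 15.9
tcp_pos: [556.6, -372.8, 158.9]
orientation: [0.05, 0.999, -0.0, 0.0]
ft_force: [-3.2, -0.3, -2.3]
gripper_width: 23.6
```

```bash
cat >> h.py <<'E'
def tilt(tag,o,v0=190,v1=285,show=False):
    P,im=cloud(tag);Rt=R.from_quat(o['orientation']).as_matrix()
    Q=(P-o['tcp_pos'])@Rt; q=Q[v0:v1,270:292]
    q=np.array([np.nanmedian(r,0) for r in q]); s=np.c_[-q[:,0],-q[:,2]] # forward, up
    if show:
        for v,r in list(zip(range(v0,v1),s))[::5]: print(v,r.round(1),end=' ')
        print()
    return s
E
python3 - <<'E'
from h import *
o=get_obs();print(o['tcp_pos'],o['orientation'],o['ft_force'],o['gripper_width'])
snap('wrist','w8');tilt('w8',o,150,285,True)
b=cv2.imread('pics/w8.png')[80:300,200:360]
cv2.imwrite('pics/c10.png',cv2.resize(b,None,fx=2.7,fy=2.7,interpolation=cv2.INTER_CUBIC))
E
```

```text
[ 556.56100923 -372.8138025   158.85735019] [ 5.00843984e-02  9.98744945e-01 -1.32469777e-04  2.64647165e-04] [-3.15342797 -0.27319649 -2.25216804] 23.60965764099053
150 [-53.2 -22.7] 155 [-50.2 -18.8] 160 [-50.4   8.6] 165 [-47.8  11. ] 170 [-44.6   9. ] 175 [-41.2   7. ] 180 [-38.5   8.5] 185 [-36.2  11.7] 190 [-34.1  15.4] 195 [-31.9  18.4] 200 [-29.8  21.7] 205 [-27.7  24.5] 210 [-25.6  27.3] 215 [-23.9  30.8] 220 [-21.9  33.4] 225 [-19.9  35.7] 230 [-18.2  38.5] 235 [-16.4  41.2] 240 [-14.5  43.4] 245 [-13.   46.2] 250 [-10.4  46.5] 255 [-6.5 43.9] 260 [-3.2 42.9] 265 [ 1.3 39.5] 270 [ 104.3 -159.4] 275 [ 111.2 -159.5] 280 [ 118.2 -159.3]
```

View pics/c10.png

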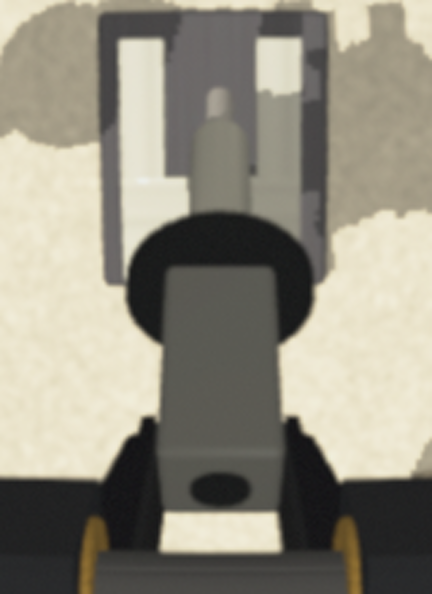

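{"name": "apply_moves", "arguments": {
  "rows": [
    [[0,0,-0.01,0],[0,0,-0.03,0],[0,0,-0.06,0],[0,0,-0.09,0],[0,0,-0.11,0]]
  ],
  "squeeze": 40
}}

```text
time_s: 16.37
tcp_pos: [557.7, -373.4, 273.8]
orientation: [0.05, 0.999, -0.002, 0.003]
ft_force: [0.4, -0.4, -0.2]
gripper_width: 23.5
```

Run:
```python
from h import *
def fit(X):
    for _ in range(8):
        c=np.median(X,0) if _==0 else X.mean(0); u,s,vt=np.linalg.svd(X-c,full_matrices=False); n=vt[2]*np.sign(vt[2][2]); d=(X-c)@n; X=X[abs(d)<max(2*d.std(),2)]
    return c,n,d.std(),len(X)
for tag in ['top0','top1','scene0','sc2']:
    P,im=cloud(tag);hsv=cv2.cvtColor(im,cv2.COLOR_RGB2HSV)
    for nm,c in [('sq',(610.5,-92.5)),('rnd',(537,119)),('nar',(567,11))]:
        w=16 if nm=='nar' else 34
        k=(abs(P[...,0]-c[0])<36)&(abs(P[...,1]-c[1])<w)&(P[...,2]>50)&(P[...,2]<112)
        cc,n,s,N=fit(P[k]); print(tag,nm,N,cc.round(1),n.round(3),'tilt',np.degrees(np.arccos(n[2])).round(1),'az',np.degrees(np.arctan2(n[1],n[0])).round(1),s.round(2),'z at c',(cc[2]-((np.array(c)-cc[:2])@n[:2])/n[2]).round(1))
    k=(abs(P[...,0]-570)<130)&(abs(P[...,1]-10)<220)&(P[...,2]>9)&(hsv[...,1]>100)
    print(cv2.minAreaRect(P[k][:,:2].astype(np.float32)))
```

```text
top0 sq 395 [611.  -92.8  80.4] [0.546 0.175 0.819] tilt 35.0 az 17.7 2.12 z at c 80.6
top0 rnd 368 [536.  118.1  81. ] [0.537 0.222 0.814] tilt 35.5 az 22.4 2.07 z at c 80.1
top0 nar 168 [567.7   9.8  80.5] [0.547 0.125 0.827] tilt 34.2 az 12.9 1.92 z at c 80.8
((577.011962890625, 10.419143676757812), (130.0902099609375, 359.8037109375), 15.782279968261719)
top1 sq 377 [610.5 -93.7  80.6] [0.55  0.173 0.817] tilt 35.2 az 17.5 1.99 z at c 80.3
top1 rnd 389 [536.9 117.7  80.5] [0.535 0.205 0.82 ] tilt 34.9 az 20.9 1.96 z at c 80.1
top1 nar 166 [567.4   9.6  80.9] [0.541 0.153 0.827] tilt 34.2 az 15.8 2.0 z at c 80.9
((576.9292602539062, 10.768463134765625), (129.5477294921875, 358.6109924316406), 15.898738861083984)
scene0 sq 518 [611.4 -91.2  76.9] [0.538 0.185 0.823] tilt 34.7 az 19.0 1.58 z at c 77.8
scene0 rnd 628 [537.5 120.2  77.9] [0.539 0.201 0.818] tilt 35.1 az 20.5 1.61 z at c 78.5
scene0 nar 256 [567.6  11.6  78.2] [0.565 0.118 0.817] tilt 35.2 az 11.8 1.52 z at c 78.7
((576.0881958007812, 16.347274780273438), (135.45233154296875, 359.6109619140625), 15.747291564941406)
sc2 sq 502 [611.4 -91.6  77.4] [0.555 0.181 0.812] tilt 35.7 az 18.0 1.51 z at c 78.2
sc2 rnd 634 [537.7 120.4  77.7] [0.538 0.214 0.815] tilt 35.4 az 21.7 1.6 z at c 78.5
sc2 nar 256 [566.6  11.5  78.7] [0.557 0.174 0.812] tilt 35.7 az 17.4 1.51 z at c 78.6
((577.1527099609375, 16.326629638671875), (134.2034454345703, 360.63726806640625), 15.950583457946777)
```

Run:
```python
from h import *
o=get_obs();print(o['tcp_pos'])
snap('wrist','w9');s=tilt('w9',o,150,285,True)
b=cv2.imread('pics/w9.png')[80:300,200:360]
cv2.imwrite('pics/c11.png',cv2.resize(b,None,fx=2.7,fy=2.7,interpolation=cv2.INTER_CUBIC))
```

```text
[ 557.72805474 -373.40694597  273.84892166]
150 [-53.  -24.2] 155 [-50.1 -19.4] 160 [-50.2   7.5] 165 [-47.8  11. ] 170 [-44.5   8.9] 175 [-41.2   6.8] 180 [-38.4   7.9] 185 [-36.2  11.6] 190 [-34.   15.1] 195 [-31.7  17.9] 200 [-29.7  21.3] 205 [-27.6  24.2] 210 [-25.6  27.3] 215 [-23.6  30. ] 220 [-21.9  33.2] 225 [-19.9  35.6] 230 [-18.1  38.5] 235 [-16.4  41.3] 240 [-14.6  43.7] 245 [-13.   46.2] 250 [-10.4  46.6] 255 [-6.6 44.2] 260 [-3.2 42.8] 265 [ 1.3 39.6] 270 [ 162.7 -275.4] 275 [ 171.8 -275.3] 280 [ 181.2 -275.6]
```

View pics/c11.png

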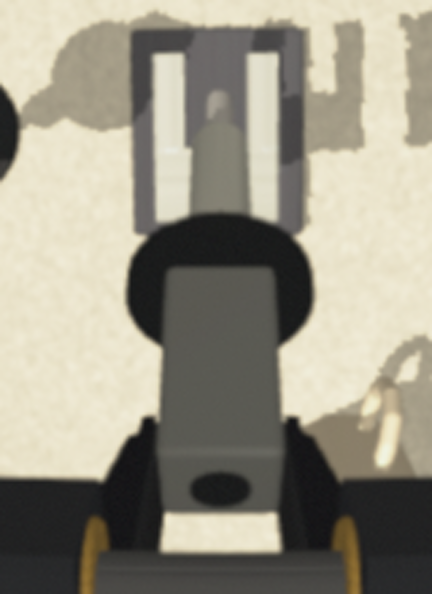

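```bash
cat >> h.py <<'E'
def rel2w(o,f,u,l=0):
    Rt=R.from_quat(o['orientation']).as_matrix(); return o['tcp_pos']-f*Rt[:,0]-u*Rt[:,2]+l*Rt[:,1]
E
python3 - <<'E'
from h import *
o=get_obs()
o['tcp_pos']=np.array([557.73,-373.4,273.85])
for th in (32,33.7,36):
    a=np.radians(th)
    top=np.array([-12.5+12*np.cos(a),46.7-12*np.sin(a)])
    for z in (56,6,-55,-80):
        p=top-(56-z)*np.array([np.sin(a),np.cos(a)]); print(th,z,p.round(1),proj('w9',rel2w(o,*p)).round(1))
E
```

```text
32 56 [-2.3 40.3] [[280.5 259. ]]
32 6 [-28.8  -2.1] [[280.4 192. ]]
32 -55 [-61.1 -53.8] [[280.2 136.2]]
32 -80 [-74.4 -75. ] [[280.2 119.1]]
33.7 56 [-2.5 40. ] [[280.5 258.5]]
33.7 6 [-30.3  -1.6] [[280.4 189.9]]
33.7 -55 [-64.1 -52.3] [[280.2 132.4]]
33.7 -80 [-78.  -73.1] [[280.2 114.8]]
36 56 [-2.8 39.6] [[280.5 257.7]]
36 6 [-32.2  -0.8] [[280.4 187.2]]
36 -55 [-68.  -50.2] [[280.2 127.3]]
36 -80 [-82.7 -70.4] [[280.2 108.9]]
```

{"name": "apply_moves", "arguments": {
  "rows": [
    [[-0.008,0.022,0,0],[-0.018,0.052,0,0],[-0.031,0.09,0,0],[-0.044,0.127,0,0],[-0.056,0.162,0,0]]
  ]
}}

```text
time_s: 16.83
tcp_pos: [629.0, -215.3, 268.8]
orientation: [0.05, 0.999, 0.0, 0.001]
ft_force: [0.0, 0.2, -1.7]
gripper_width: 23.8
```

{"name": "apply_moves", "arguments": {
  "rows": [
    [[-0.013,0.037,0,0],[-0.026,0.074,0,0],[-0.039,0.111,0,0],[-0.05,0.145,0,0],[-0.056,0.161,0,0]]
  ]
}}

```text
time_s: 17.25
tcp_pos: [701.3, -57.9, 268.6]
orientation: [0.048, 0.999, 0.001, 0.001]
ft_force: [-0.2, -0.5, -2.1]
gripper_width: 23.4
```

{"name": "apply_moves", "arguments": {
  "rows": [
    [[0,0,0,-1],[0,0,0.015,-2],[0,0,0.035,-3],[0,0,0.06,-4],[0,0,0.08,-4.75]]
  ]
}}

```text
time_s: 17.67
tcp_pos: [699.9, -62.6, 187.3]
orientation: [-0.158, 0.987, 0.0, 0.001]
ft_force: [-0.5, -0.4, -3.0]
gripper_width: 24.0
```

{"name": "apply_moves", "arguments": {
  "rows": [
    [[0,0,0.005,0],[0,0,0.005,0],[0,0,0.005,0],[0,0,0.005,0],[0,0,0.005,0]]
  ]
}}

```text
time_s: 18.08
tcp_pos: [700.9, -62.8, 186.2]
orientation: [-0.156, 0.988, -0.001, 0.002]
ft_force: [0.1, -0.9, -1.0]
gripper_width: 23.5
```

Run:
```python
from h import *
o=get_obs();print(o['tcp_pos'],o['orientation'],o['joint_positions'],o['ft_force'])
snap('wrist','w10');s=tilt('w10',o,150,285,True);snap('scene','sc10')
b=cv2.imread('pics/w10.png');a=cv2.imread('pics/sc10.png')[80:300,180:400]
print(proj('w10',rel2w(o,-78,-73.1)),proj('w10',np.array([610.5,-92.5,78])),rel2w(o,-78,-73.1),proj('sc10',rel2w(o,-78,-73.1)))
cv2.imwrite('pics/c12.png',np.hstack([cv2.resize(b,(420,420)),cv2.resize(a,(380,420))]))
```

```text
[700.94157409 -62.80356034 186.22199992] [-1.56021972e-01  9.87751584e-01 -5.85887187e-04  1.89982418e-03] [-1.65639327e-01  2.37820190e-01  1.52424696e+00  9.38858992e-05
  1.37555035e+00 -2.04977833e+00] [ 0.13519176 -0.93659963 -0.96669535]
150 [-52.9 -23.7] 155 [-50.  -19.2] 160 [-50.1   7.6] 165 [-47.6  11. ] 170 [-44.3   8.8] 175 [-41.    6.6] 180 [-38.3   8.1] 185 [-36.   11.5] 190 [-33.7  14.8] 195 [-31.5  17.9] 200 [-29.4  21. ] 205 [-27.3  23.9] 210 [-25.5  27.6] 215 [-23.5  30.2] 220 [-21.6  33.1] 225 [-19.8  35.8] 230 [-18.   38.7] 235 [-16.2  41.1] 240 [-14.5  43.6] 245 [-12.7  45.9] 250 [-10.2  46.5] 255 [-6.4 44.2] 260 [-3.  42.7] 265 [ 1.5 39.6] 270 [ 118.8 -187.8] 275 [ 126.  -187.2] 280 [ 133.3 -186.9] 
[[280.66403651 113.9815174 ]] [[280.50690143  95.73524188]] [627.02733923 -86.886314   112.84409547] [[247.82659032 189.45985997]]
```

View pics/c12.png

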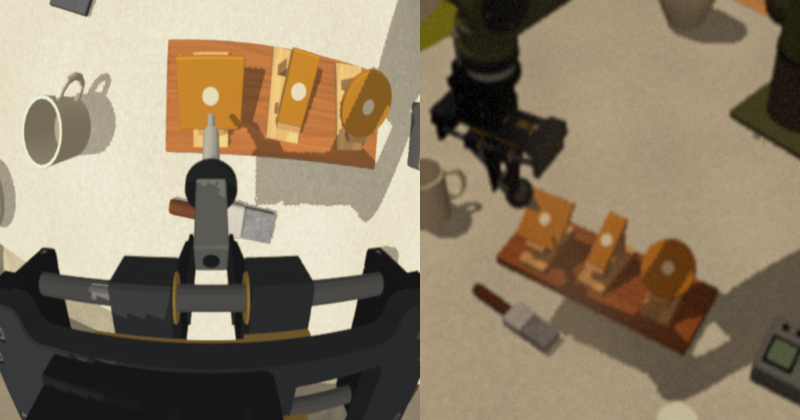

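{"name": "apply_moves", "arguments": {
  "rows": [
    [[0.002,0,0.005,0],[0.006,0,0.013,0],[0.01,0,0.022,0],[0.014,0,0.03,0],[0.014,0,0.03,0]]
  ]
}}

```text
time_s: 18.6
tcp_pos: [683.8, -66.9, 149.9]
orientation: [-0.156, 0.988, 0.001, -0.003]
ft_force: [-0.7, 0.1, -3.0]
gripper_width: 23.8
```

{"name": "apply_moves", "arguments": {
  "rows": [
    [[0,0,0,0],[0,0,0,0],[0,0,0,0],[0,0,0,0],[0,0,0,0]]
  ]
}}

```text
time_s: 19.02
tcp_pos: [686.8, -66.9, 154.3]
orientation: [-0.156, 0.988, -0.0, 0.0]
ft_force: [0.5, -0.1, -1.2]
gripper_width: 23.9
```

Run:
```python
from h import *
o=get_obs();print(o['tcp_pos'],o['orientation'],o['ft_force'])
snap('wrist','w11');snap('scene','sc11')
b=cv2.imread('pics/w11.png')[60:220,200:360];a=cv2.imread('pics/sc11.png')[160:240,210:290]
S=np.array([610.5,-92.5,78]);T=rel2w(o,-78,-73.1);n=np.array([.546,.177,.819])
print(proj('w11',T),proj('w11',S),T,'along n',(T-S)@n,'lat',(T-S)-n*((T-S)@n),proj('sc11',T))
cv2.imwrite('pics/c13.png',np.hstack([cv2.resize(b,(400,400),interpolation=cv2.INTER_CUBIC),cv2.resize(a,(400,400),interpolation=cv2.INTER_CUBIC)]))
```

```text
[686.78003109 -66.89320413 154.29530732] [-1.56441756e-01  9.87687052e-01 -1.67696681e-04  4.86506932e-04] [ 0.48685345 -0.05030532 -1.24503152]
[[280.6142634  113.97444609]] [[279.71811396 111.00847196]] [612.67210268 -91.01072252  81.12447807] along n 4.00851771660796 lat [-0.016548    0.77976984 -0.15849794] [[251.43209535 194.37881774]]
```

View pics/c13.png

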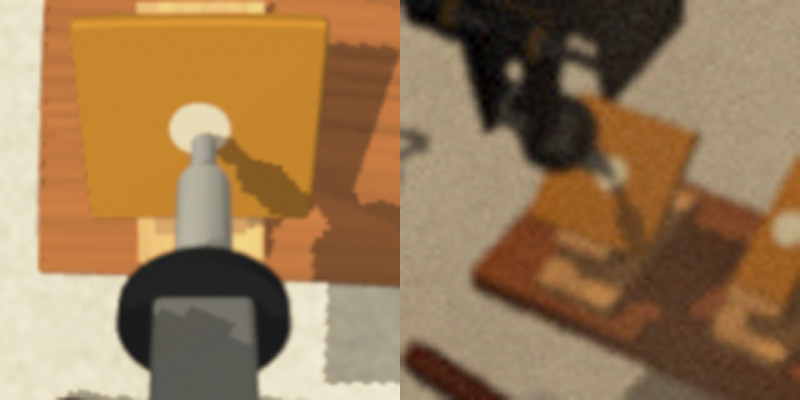

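{"name": "apply_moves", "arguments": {
  "rows": [
    [[0.001,0,0.0014,0],[0.002,0,0.0028,0],[0.003,0,0.0043,0],[0.004,0,0.0057,0],[0.004,0,0.0057,0]]
  ]
}}

```text
time_s: 19.53
tcp_pos: [682.7, -68.1, 148.0]
orientation: [-0.156, 0.988, -0.0, 0.0]
ft_force: [0.9, 0.8, -0.2]
gripper_width: 23.9
```

{"name": "apply_moves", "arguments": {
  "rows": [
    [[0.0005,0,0.0007,0],[0.001,0,0.0014,0],[0.001,0,0.0014,0],[0.001,0,0.0014,0],[0.001,0,0.0014,0]]
  ]
}}

```text
time_s: 19.95
tcp_pos: [681.9, -68.4, 146.9]
orientation: [-0.156, 0.988, -0.0, 0.0]
ft_force: [0.7, 0.9, 0.3]
gripper_width: 23.4
```

Run:
```python
from h import *
o=get_obs();print(o['tcp_pos'],o['orientation'],o['ft_force'],o['gripper_width'])
snap('wrist','w12');f1=get_obs()['ft_force'];snap('scene','sc12');print(f1,get_obs()['ft_force']);s=tilt('w12',o,150,285,True)
b=cv2.imread('pics/w12.png')[60:220,200:360];a=cv2.imread('pics/sc12.png')[160:240,210:290]
S=np.array([610.5,-92.5,78]);T=rel2w(o,-78,-73.1);n=np.array([.546,.177,.819])
print(T,'along n',(T-S)@n,'lat',(T-S)-n*((T-S)@n))
cv2.imwrite('pics/c14.png',np.hstack([cv2.resize(b,(400,400),interpolation=cv2.INTER_CUBIC),cv2.resize(a,(400,400),interpolation=cv2.INTER_CUBIC)]))
```

```text
[681.89846474 -68.42772812 146.89064566] [-1.56389341e-01  9.87695409e-01 -7.76064384e-05  3.82149988e-04] [0.71256425 0.93859589 0.27694953] 23.392702829119568
[0.83933777 1.49669268 0.60030036] [0.36302177 1.54127566 0.85982724]
150 [-52.9 -23.4] 155 [-49.9 -19.9] 160 [-50.1   7.8] 165 [-47.6  10.9] 170 [-44.3   8.8] 175 [-41.    6.8] 180 [-38.2   8. ] 185 [-36.   11.7] 190 [-33.6  14.6] 195 [-31.5  18.1] 200 [-29.4  21.1] 205 [-27.4  24.5] 210 [-25.5  27.4] 215 [-23.5  30.3] 220 [-21.5  32.9] 225 [-19.8  35.8] 230 [-17.9  38.5] 235 [-16.1  41. ] 240 [-14.4  43.5] 245 [-12.7  46.1] 250 [-10.1  46.2] 255 [-6.2 43.8] 260 [-2.9 42.8] 265 [ 1.5 39.7] 270 [  98.5 -147.4] 275 [ 105.3 -147.6] 280 [ 112.  -147.5] 
[607.77083446 -92.52674704  73.73367938] along n -4.988975195551879 lat [-0.00518508  0.85630157 -0.18034993]
```

View pics/c14.png

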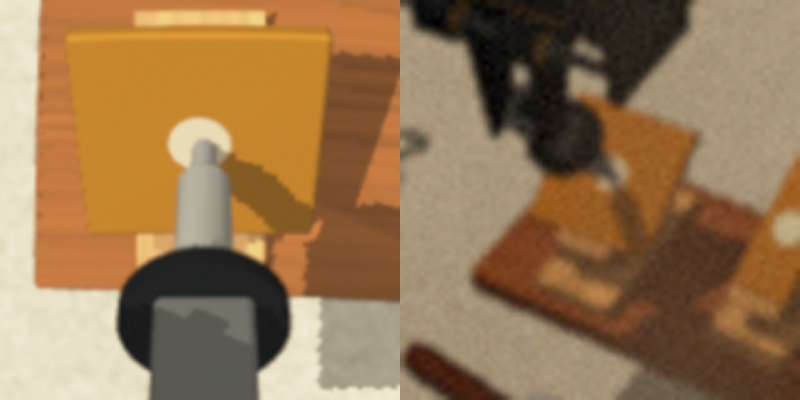

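{"name": "apply_moves", "arguments": {
  "rows": [
    [[0.0004,0,0.0006,0],[0.0008,0,0.0012,0],[0.0008,0,0.0012,0],[0.0008,0,0.0012,0],[0.0008,0,0.0012,0]]
  ]
}}

```text
time_s: 20.47
tcp_pos: [681.0, -68.7, 145.5]
orientation: [-0.156, 0.988, -0.0, 0.0]
ft_force: [2.6, 1.0, -0.0]
gripper_width: 24.0
```

{"name": "apply_moves", "arguments": {
  "rows": [
    [[0,0,0,0],[0,0,0,0],[0,0,0,0],[0,0,0,0],[0,0,0,0]]
  ]
}}

```text
time_s: 20.88
tcp_pos: [680.9, -68.7, 145.4]
orientation: [-0.156, 0.988, -0.0, 0.0]
ft_force: [2.1, 1.3, 1.1]
gripper_width: 23.6
```

{"name": "apply_moves", "arguments": {
  "rows": [
    [[0,0,0,0],[0,0,0,0],[0,0,0,0],[0,0,0,0],[0,0,0,0]]
  ]
}}

```text
time_s: 21.3
tcp_pos: [680.9, -68.7, 145.4]
orientation: [-0.156, 0.988, -0.0, 0.0]
ft_force: [2.8, 0.8, 2.1]
gripper_width: 23.5
```

Run:
```python
from h import *
o=get_obs();print(o['tcp_pos'],o['ft_force'],o['gripper_width'])
F=[]
for i in range(4): camera('top'); F.append(get_obs()['ft_force'])
print(np.mean(F,0))
snap('wrist','w13')
b=np.hstack([cv2.resize(cv2.imread(f'pics/{t}.png')[95:150,250:310],None,fx=6,fy=6,interpolation=cv2.INTER_CUBIC) for t in ('w11','w13')])
cv2.imwrite('pics/c15.png',b)
```

```text
[680.85992556 -68.68774144 145.39806482] [2.84093409 0.83054063 2.13402003] 23.546973457714955
[1.80698721 0.98596005 1.29652107]
```

View pics/c15.png

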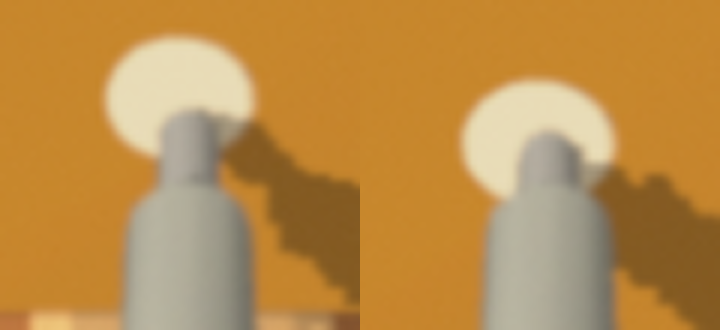

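{"name": "apply_moves", "arguments": {
  "rows": [
    [[-0.003,0,-0.0043,0],[-0.012,0,-0.017,0],[-0.024,0,-0.034,0],[-0.034,0,-0.055,0],[-0.034,0,-0.085,0]]
  ]
}}

```text
time_s: 21.97
tcp_pos: [711.7, -57.5, 226.5]
orientation: [-0.157, 0.988, 0.001, -0.004]
ft_force: [0.0, 0.4, -1.5]
gripper_width: 23.4
```

{"name": "apply_moves", "arguments": {
  "rows": [
    [[0.001,0.02,0,0],[0.004,0.05,0,0],[0.007,0.088,0,0],[0.01,0.127,0,0],[0.013,0.165,0,0]]
  ]
}}

```text
time_s: 22.38
tcp_pos: [647.4, 96.1, 228.5]
orientation: [-0.156, 0.988, 0.0, -0.002]
ft_force: [0.6, 1.0, -1.5]
gripper_width: 23.5
```

{"name": "apply_moves", "arguments": {
  "rows": [
    [[0.003,0.03,0,-0.3],[0.005,0.055,0,-0.6],[0.005,0.062,0,-0.6],[0.005,0.062,0.02,-0.6],[0.005,0.062,0.045,-0.6]]
  ]
}}

```text
time_s: 22.8
tcp_pos: [626.6, 153.0, 187.1]
orientation: [-0.183, 0.983, -0.0, 0.002]
ft_force: [0.2, -0.5, -2.3]
gripper_width: 23.4
```

{"name": "apply_moves", "arguments": {
  "rows": [
    [[0,0,0,0],[0,0,0,0],[0,0,0,0],[0,0,0,0],[0,0,0,0]]
  ]
}}

```text
time_s: 23.22
tcp_pos: [626.9, 152.0, 187.2]
orientation: [-0.182, 0.983, -0.0, 0.001]
ft_force: [0.1, -0.1, -2.4]
gripper_width: 23.3
```

Run:
```python
from h import *
o=get_obs();print(o['tcp_pos'],o['orientation'],o['ft_force'],o['gripper_width'])
snap('wrist','w14');s=tilt('w14',o,180,270,True)
S=np.array([537,119,78.]);T=rel2w(o,-78,-73.1);n=np.array([.536,.206,.819])
Rt=R.from_quat(o['orientation']).as_matrix()
print(proj('w14',T),proj('w14',S),T,'along n',(T-S)@n,'tool delta tip->S',(Rt.T@(S-T)).round(1))
im=np.load('pics/w14.npz')['im'];P,_=cloud('w14');hsv=cv2.cvtColor(im,cv2.COLOR_RGB2HSV)
k=(abs(P[...,0]-540)<60)&(abs(P[...,1]-119)<40)&(P[...,2]>60)&(hsv[...,1]<110)
n_,l,st,ce=cv2.connectedComponentsWithStats(k.astype(np.uint8));print([(int(s[4]),c.round(1).tolist(),ray('w14',c,78).round(1).tolist()) for s,c in zip(st[1:],ce[1:]) if s[4]>20])
cv2.imwrite('pics/c16.png',cv2.resize(cv2.imread('pics/w14.png')[40:220,180:380],(720,600)[:2],interpolation=cv2.INTER_CUBIC))
```

```text
[626.93023219 151.95300965 187.22979853] [-1.81928336e-01  9.83310935e-01 -9.30589561e-05  1.29507167e-03] [ 0.14931683 -0.14572353 -2.36988277] 23.31975289116404
180 [-38.2   8.1] 185 [-35.9  11.3] 190 [-33.7  14.7] 195 [-31.5  18. ] 200 [-29.4  21.2] 205 [-27.4  24.1] 210 [-25.5  27.7] 215 [-23.4  29.8] 220 [-21.5  32.8] 225 [-19.8  35.9] 230 [-17.9  38.3] 235 [-16.1  41. ] 240 [-14.4  43.5] 245 [-12.6  45.8] 250 [-10.2  46.6] 255 [-6.2 43.8] 260 [-3.1 43.2] 265 [ 1.6 39.5] 
[[280.64248794 113.9276377 ]] [[282.28652794  95.27621766]] [554.28242403 124.06688782 113.93402663] along n 39.73712597964734 tool delta tip->S [18.   1.5 35.9]
[(318, [282.3, 95.5], [537.2, 119.1, 78.0]), (3084, [283.3, 170.5], [603.0, 145.3, 78.0]), (378, [226.1, 273.1], [726.2, 127.8, 78.0]), (1665, [343.7, 287.3], [697.8, 252.2, 78.0]), (1041, [304.3, 294.0], [720.0, 214.8, 78.0]), (2908, [341.5, 377.6], [825.4, 312.6, 78.0])]
```

View pics/c16.png

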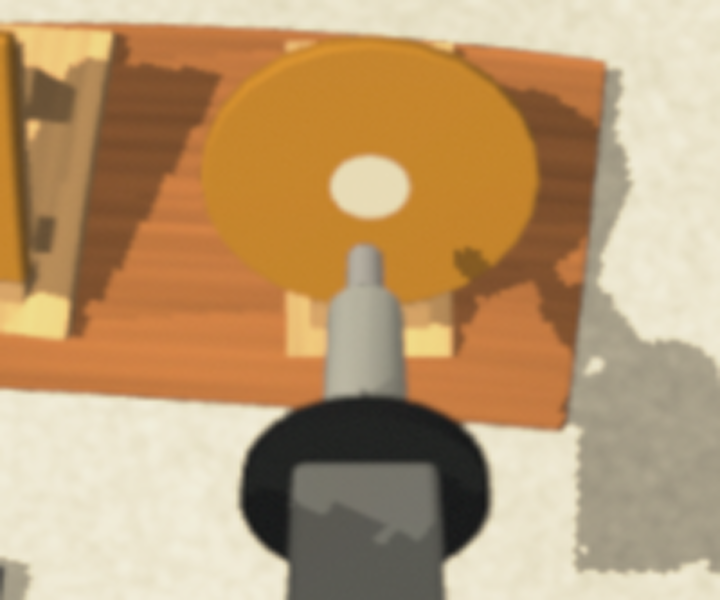

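{"name": "apply_moves", "arguments": {
  "rows": [
    [[0.002,0.0005,0.005,0],[0.006,0.001,0.013,0],[0.0105,0.0015,0.022,0],[0.0145,0.0015,0.031,0],[0.0145,0.0015,0.031,0]]
  ]
}}

```text
time_s: 23.68
tcp_pos: [609.0, 147.8, 150.5]
orientation: [-0.182, 0.983, 0.0, -0.003]
ft_force: [0.2, 0.6, -2.3]
gripper_width: 23.6
```

{"name": "apply_moves", "arguments": {
  "rows": [
    [[0,0,0,0],[0,0,0,0],[0.001,0,0.0014,0],[0.002,0,0.0028,0],[0.002,0,0.0028,0]]
  ]
}}

```text
time_s: 24.1
tcp_pos: [610.0, 147.6, 151.6]
orientation: [-0.182, 0.983, -0.0, 0.0]
ft_force: [0.7, -0.9, -2.0]
gripper_width: 23.9
```

Run:
```python
from h import *
o=get_obs();print(o['tcp_pos'],o['ft_force'])
snap('wrist','w15')
S=np.array([537.1,119,78.]);T=rel2w(o,-78,-73.1);n=np.array([.536,.206,.819])
Rt=R.from_quat(o['orientation']).as_matrix()
print('along n',(T-S)@n,'tool delta tip->S',(Rt.T@(S-T)).round(1))
cv2.imwrite('pics/c17.png',cv2.resize(cv2.imread('pics/w15.png')[80:160,240:320],(480,480),interpolation=cv2.INTER_CUBIC))
```

```text
[609.95956558 147.63620458 151.58640787] [ 0.67253087 -0.89486519 -2.04493311]
along n 0.5601040159220099 tool delta tip->S [ 0.3 -0.6  0.5]
```

View pics/c17.png

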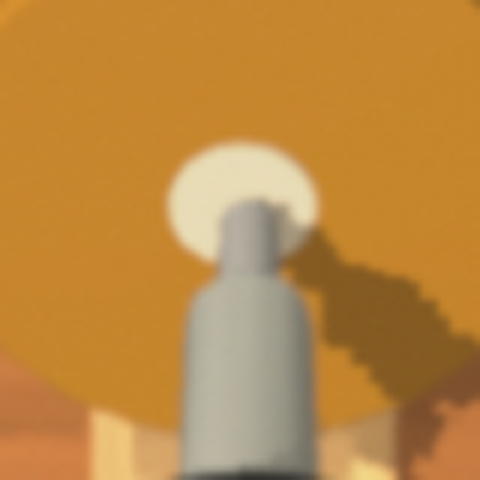

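Tip sits just off the centre of the round spot, about 1 mm from the face. Pressing about 7 mm along the normal.

{"name": "apply_moves", "arguments": {
  "rows": [
    [[0.001,-0.0005,0.0014,0],[0.002,-0.001,0.0028,0],[0.003,-0.001,0.0043,0],[0.004,-0.001,0.0058,0],[0.004,-0.001,0.0058,0]]
  ]
}}

```text
time_s: 24.57
tcp_pos: [607.0, 145.5, 146.2]
orientation: [-0.182, 0.983, 0.0, 0.001]
ft_force: [1.4, 1.5, 0.7]
gripper_width: 23.8
```

{"name": "apply_moves", "arguments": {
  "rows": [
    [[0,0,0,0],[0,0,0,0],[0,0,0,0],[0,0,0,0],[0,0,0,0]]
  ]
}}

```text
time_s: 24.98
tcp_pos: [606.8, 145.4, 146.0]
orientation: [-0.182, 0.983, 0.0, 0.0]
ft_force: [1.8, 2.7, 0.8]
gripper_width: 23.7
```

{"name": "apply_moves", "arguments": {
  "rows": [
    [[0,0,0,0],[0,0,0,0],[0,0,0,0],[0,0,0,0],[0,0,0,0]]
  ]
}}

```text
time_s: 25.4
tcp_pos: [606.7, 145.3, 145.8]
orientation: [-0.182, 0.983, 0.0, 0.0]
ft_force: [2.2, 1.2, 0.9]
gripper_width: 23.6
```

Run:
```python
from h import *
o=get_obs();print(o['tcp_pos'],o['ft_force'])
F=[]
for i in range(4): camera('top'); F.append(get_obs()['ft_force'])
print(np.mean(F,0))
snap('wrist','w16');tilt('w16',o,180,270,True)
S=np.array([537.1,119,78.]);T=rel2w(o,-78,-73.1);n=np.array([.536,.206,.819])
print('along n',(T-S)@n)
cv2.imwrite('pics/c18.png',cv2.resize(cv2.imread('pics/w16.png')[80:160,240:320],(480,480),interpolation=cv2.INTER_CUBIC))
```

```text
[606.69829192 145.30429212 145.77897598] [2.15677359 1.17532878 0.90036486]
[2.33341871 1.49546374 1.15638584]
180 [-38.3   8. ] 185 [-35.9  11.3] 190 [-33.7  14.8] 195 [-31.5  17.8] 200 [-29.5  21.1] 205 [-27.5  24.4] 210 [-25.5  27.3] 215 [-23.5  30.1] 220 [-21.6  33. ] 225 [-19.8  36. ] 230 [-17.9  38.4] 235 [-16.2  41.1] 240 [-14.5  43.7] 245 [-12.8  46.2] 250 [-10.1  46.2] 255 [-6.5 44.3] 260 [-3.1 43. ] 265 [ 1.5 39.4] 
along n -6.427886802742535
```

View pics/c18.png

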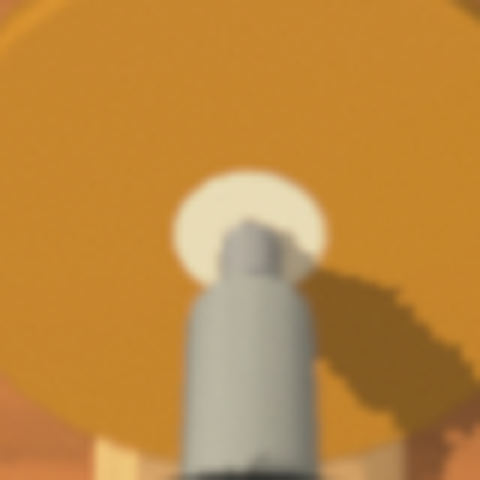

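{"name": "apply_moves", "arguments": {
  "rows": [
    [[0,0,0,0],[0,0,0,0],[0,0,0,0],[0,0,0,0],[0,0,0,0]]
  ]
}}

```text
time_s: 26.07
tcp_pos: [606.6, 145.3, 145.8]
orientation: [-0.182, 0.983, -0.0, 0.0]
ft_force: [2.1, 0.8, 1.3]
gripper_width: 23.4
```

{"name": "apply_moves", "arguments": {
  "rows": [
    [[-0.003,0,-0.0043,0],[-0.012,0,-0.017,0],[-0.024,0,-0.034,0],[-0.034,0,-0.055,0],[-0.034,0,-0.085,0]]
  ]
}}

```text
time_s: 26.48
tcp_pos: [637.0, 157.0, 227.3]
orientation: [-0.182, 0.983, -0.0, -0.004]
ft_force: [0.0, -0.7, -1.7]
gripper_width: 23.9
```

{"name": "apply_moves", "arguments": {
  "rows": [
    [[0.007,-0.017,0,0],[0.02,-0.05,0,0],[0.036,-0.087,0,0],[0.052,-0.125,0,0],[0.069,-0.165,0,0]]
  ]
}}

```text
time_s: 26.9
tcp_pos: [631.7, -21.2, 229.6]
orientation: [-0.183, 0.983, -0.0, -0.002]
ft_force: [0.5, 0.1, -1.0]
gripper_width: 23.4
```

{"name": "apply_moves", "arguments": {
  "rows": [
    [[0.014,-0.033,0,0],[0.028,-0.066,0,0],[0.042,-0.1,0,0],[0.056,-0.133,0,0],[0.069,-0.165,0,0]]
  ]
}}

```text
time_s: 27.32
tcp_pos: [626.2, -200.2, 229.6]
orientation: [-0.182, 0.983, 0.001, -0.002]
ft_force: [0.8, 0.6, -2.1]
gripper_width: 23.8
```

{"name": "apply_moves", "arguments": {
  "rows": [
    [[0.014,-0.033,0,1],[0.028,-0.066,0,2],[0.042,-0.1,0,3],[0.056,-0.133,0,4.2],[0.069,-0.165,0,5.35]]
  ]
}}

```text
time_s: 27.73
tcp_pos: [620.9, -378.8, 229.3]
orientation: [0.053, 0.999, 0.001, -0.002]
ft_force: [0.3, 0.5, -0.9]
gripper_width: 23.5
```

{"name": "apply_moves", "arguments": {
  "rows": [
    [[0,0,0,0],[0,0,0,0],[0,0,0,0],[0,0,0,0],[0,0,0,0]]
  ]
}}

```text
time_s: 28.15
tcp_pos: [622.6, -375.6, 230.7]
orientation: [0.049, 0.999, 0.0, -0.0]
ft_force: [0.5, 0.5, -1.5]
gripper_width: 23.8
```

Run:
```python
from h import *
o=get_obs();print(o['tcp_pos'],o['orientation'],o['joint_positions'])
snap('wrist','w17');print(rel2w(o,-78,-73.1),proj('w17',rel2w(o,-78,-73.1)))
P,im=cloud('w17')
for q in [(490.5,-366,110),(533.8,-370.3,110),(503.4,-367.3,110)]: print(q,proj('w17',np.array(q,float)))
k=(abs(P[...,0]-505)<80)&(abs(P[...,1]+368)<45)&(P[...,2]>104)&(P[...,2]<116);print(cv2.minAreaRect(P[k][:,:2].astype(np.float32)))
cv2.imwrite('pics/c19.png',cv2.resize(cv2.imread('pics/w17.png')[0:200,160:400],(720,600),interpolation=cv2.INTER_CUBIC))
```

```text
[ 622.64953785 -375.60545134  230.70493505] [ 4.92115498e-02  9.98788314e-01  1.64488733e-04 -3.17477780e-04] [-6.16546121e-01  2.70251505e-01  1.41147079e+00 -6.41527160e-05
  1.46058263e+00 -2.08887249e+00]
[ 544.98217517 -367.91145656  157.65568304] [[280.53774647 114.22006677]]
(490.5, -366, 110) [[277.00506841  59.73097017]]
(533.8, -370.3, 110) [[276.99687554 103.73935929]]
(503.4, -367.3, 110) [[276.97752237  72.69026821]]
((498.0523681640625, -368.79522705078125), (50.17936325073242, 69.3753433227539), 84.42332458496094)
```

View pics/c19.png

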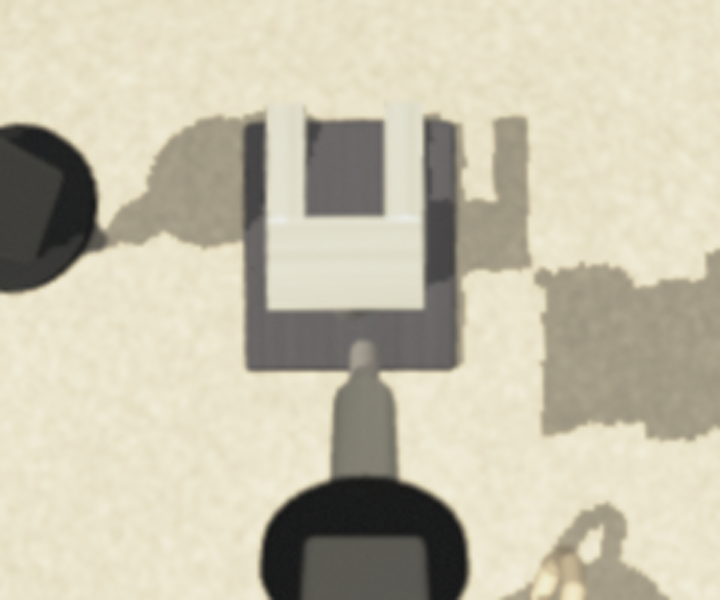

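{"name": "apply_moves", "arguments": {
  "rows": [
    [[0,0,0.012,0],[0,0,0.03,0],[0,0,0.048,0],[0,0,0.058,0],[0,0,0.058,0]]
  ]
}}

```text
time_s: 28.62
tcp_pos: [620.8, -375.2, 168.1]
orientation: [0.05, 0.999, 0.002, -0.003]
ft_force: [-0.1, -0.3, -2.5]
gripper_width: 23.9
```

{"name": "apply_moves", "arguments": {
  "rows": [
    [[0,0,0,0],[0,0,0,0],[0.005,0,0,0],[0.01,0,0,0],[0.015,0,0,0]]
  ]
}}

```text
time_s: 29.03
tcp_pos: [608.1, -375.9, 174.1]
orientation: [0.05, 0.999, -0.001, 0.002]
ft_force: [3.1, -0.8, -1.6]
gripper_width: 23.7
```

Run:
```python
from h import *
o=get_obs();print(o['tcp_pos'],o['ft_force'])
snap('wrist','w18');tilt('w18',o,180,270,True)
cv2.imwrite('pics/c20.png',cv2.resize(cv2.imread('pics/w18.png')[20:220,160:400],(720,600),interpolation=cv2.INTER_CUBIC))
```

```text
[ 608.11520133 -375.91118225  174.14131003] [ 3.10143244 -0.78449196 -1.5674426 ]
180 [-38.3   7.1] 185 [-35.9  10.5] 190 [-33.7  13.8] 195 [-31.5  17.2] 200 [-29.5  20.6] 205 [-27.5  23.8] 210 [-25.5  26.8] 215 [-23.6  30. ] 220 [-21.7  32.7] 225 [-19.9  35.5] 230 [-18.1  38.3] 235 [-16.3  40.9] 240 [-14.6  43.6] 245 [-12.9  46.1] 250 [-10.2  45.9] 255 [-6.5 44. ] 260 [-3.2 43. ] 265 [ 1.3 39.6]
```

View pics/c20.png

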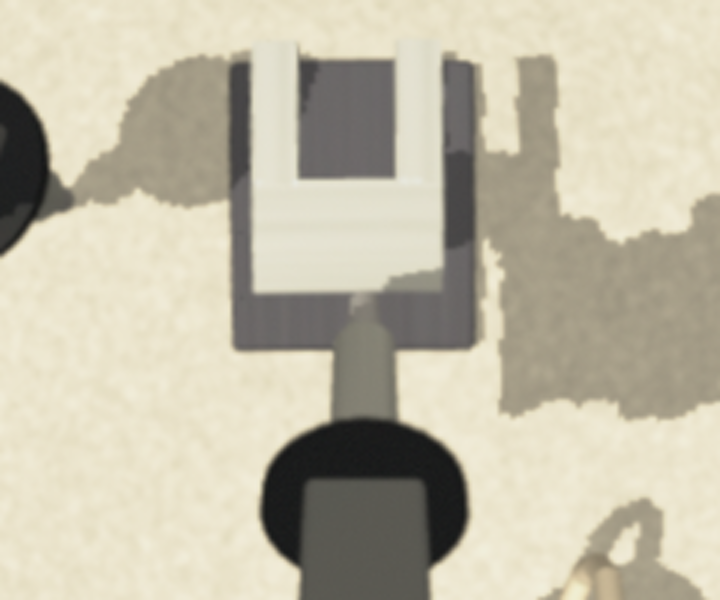

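{"name": "apply_moves", "arguments": {
  "rows": [
    [[0.004,0,0,0],[0.009,0,0,0],[0.014,0,0,0],[0.019,0,0,0],[0.024,0,0,0]]
  ],
  "squeeze": 20
}}

```text
time_s: 29.5
tcp_pos: [583.2, -372.8, 172.8]
orientation: [0.05, 0.999, 0.0, -0.0]
ft_force: [1.0, 0.6, -0.5]
gripper_width: 23.7
```

{"name": "apply_moves", "arguments": {
  "rows": [
    [[0.005,0,0,0],[0.01,0,0,0],[0.015,0,0,0],[0.02,0,0,0],[0.024,0,0,0]]
  ]
}}

```text
time_s: 29.92
tcp_pos: [559.4, -370.9, 172.9]
orientation: [0.05, 0.999, -0.0, 0.0]
ft_force: [1.9, -0.5, -1.2]
gripper_width: 23.7
```

Run:
```python
from h import *
o=get_obs();print(o['tcp_pos'],o['ft_force'],o['gripper_width'])
snap('wrist','w19');tilt('w19',o,180,280,True)
cv2.imwrite('pics/c21.png',cv2.resize(cv2.imread('pics/w19.png')[80:300,160:400],(660,600),interpolation=cv2.INTER_CUBIC))
```

```text
[ 559.39513737 -370.93343252  172.93925719] [ 1.94598588 -0.45639902 -1.189693  ] 23.742108389355778
180 [-25.1 -61.9] 185 [-31.8  -9.5] 190 [-29.4  -5.5] 195 [-26.   -6.1] 200 [-22.5  -6.6] 205 [-20.7  -1.2] 210 [-19.5   6.2] 215 [-18.4  12.8] 220 [-17.5  19.5] 225 [-16.3  25. ] 230 [-15.5  31. ] 235 [-14.5  36.1] 240 [-13.7  41.2] 245 [-11.4  42.4] 250 [-8.4 41.8] 255 [-5.7 42.1] 260 [-2.7 41.9] 265 [ 0.5 41.3] 270 [ 4.  40.1] 275 [ 7.5 39.2]
```

View pics/c21.png

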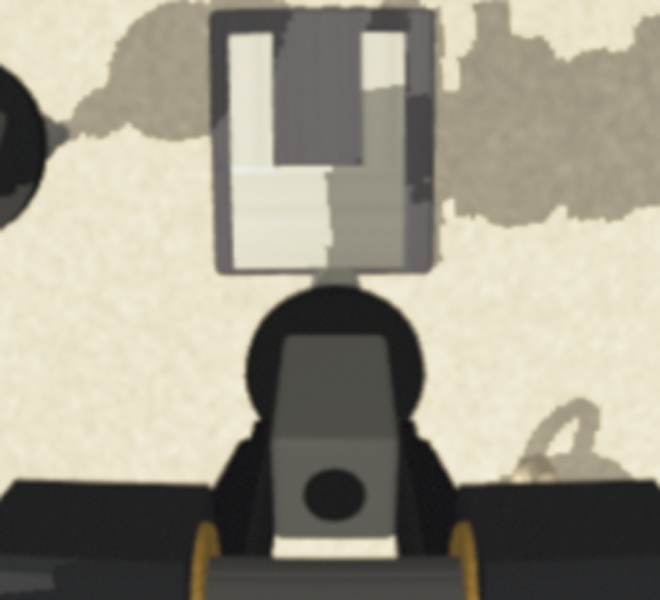

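{"name": "apply_moves", "arguments": {
  "rows": [
    [[0.004,0,0,0],[0.008,0,0,0],[0.012,0,0,0],[0.016,0,0,0],[0.016,0,0,0]]
  ]
}}

```text
time_s: 30.38
tcp_pos: [543.2, -369.1, 172.8]
orientation: [0.05, 0.999, -0.0, -0.0]
ft_force: [0.9, -1.3, -1.3]
gripper_width: 24.1
```

Run:
```python
from h import *
o=get_obs();print(o['tcp_pos'],o['ft_force'],o['gripper_width'])
snap('wrist','w20');tilt('w20',o,180,280,True)
```

```text
[ 543.21329254 -369.145919    172.80921726] [ 0.85219946 -1.32201856 -1.32115484] 24.109228446623774
180 [-24.8 -63.3] 185 [-20.7 -63.2] 190 [-16.5 -63.3] 195 [-23.8 -15. ] 200 [-21.8  -9.6] 205 [-18.4  -9.4] 210 [-14.9  -9.8] 215 [-14.   -1.6] 220 [-13.9   8.5] 225 [-13.8  17.5] 230 [-13.7  25.9] 235 [-13.6  33.8] 240 [-13.   39.4] 245 [-10.7  40.7] 250 [-7.7 40.2] 255 [-5.3 41.2] 260 [-2.7 41.7] 265 [ 0.5 41.2] 270 [ 3.7 40.8] 275 [ 6.8 40.6]
```

{"name": "apply_moves", "arguments": {
  "rows": [
    [[-0.003,0,-0.015,0],[-0.003,0,-0.045,0],[-0.003,0,-0.08,0],[0,0,-0.095,0],[0.015,-0.001,-0.095,0]]
  ]
}}

```text
time_s: 30.85
tcp_pos: [531.1, -369.9, 273.2]
orientation: [0.05, 0.999, -0.003, 0.003]
ft_force: [0.3, 0.6, -0.5]
gripper_width: 24.0
```

{"name": "apply_moves", "arguments": {
  "rows": [
    [[0.018,-0.002,0,0],[0.037,-0.003,0,0],[0.037,-0.003,0,0],[0.037,-0.003,0,0],[0.037,-0.003,0,0]]
  ]
}}

```text
time_s: 31.27
tcp_pos: [491.6, -367.8, 267.2]
orientation: [0.05, 0.999, 0.0, -0.0]
ft_force: [1.2, 0.2, -2.1]
gripper_width: 23.3
```

Run:
```python
from h import *
o=get_obs();print(o['tcp_pos'],o['ft_force'],o['gripper_width'])
snap('wrist','w21');tilt('w21',o,180,280,True)
P,im=cloud('w21')
k=(abs(P[...,0]-500)<60)&(abs(P[...,1]+368)<45)&(P[...,2]>104)&(P[...,2]<116);print(cv2.minAreaRect(P[k][:,:2].astype(np.float32)))
T=rel2w(o,-1.7,-95);print(T,proj('w21',T))
for q in [(489.5,-368,110),(476.5,-366.7,110)]: print(q,proj('w21',np.array(q,float)))
cv2.imwrite('pics/c22.png',cv2.resize(cv2.imread('pics/w21.png')[80:300,160:400],(660,600),interpolation=cv2.INTER_CUBIC))
```

```text
[ 491.63581067 -367.77022749  267.17401574] [ 1.18217546  0.23770282 -2.06424442] 23.317269751414965
180 [  12. -256.] 185 [  19.2 -255.8] 190 [  26.1 -254. ] 195 [-23.9 -14.9] 200 [-21.9  -9.3] 205 [-18.5  -9.4] 210 [-15.   -9.5] 215 [-14.1  -1.4] 220 [-14.    8.8] 225 [-13.9  17.7] 230 [-13.7  26. ] 235 [-13.5  33.2] 240 [-13.1  39.6] 245 [-10.7  40.6] 250 [-7.9 40.6] 255 [-5.4 41.3] 260 [-2.6 41.5] 265 [ 0.5 41.1] 270 [ 3.6 40.8] 275 [ 7.  40.2] 
((486.66204833984375, -367.7473449707031), (50.33807373046875, 47.69379806518555), 84.6605224609375)
[ 489.87856258 -367.54541445  172.17532344] [[280.65457902 198.16694445]]
(489.5, -368, 110) [[280.27620453 184.32317816]]
(476.5, -366.7, 110) [[280.25550896 172.7014574 ]]
```

View pics/c22.png

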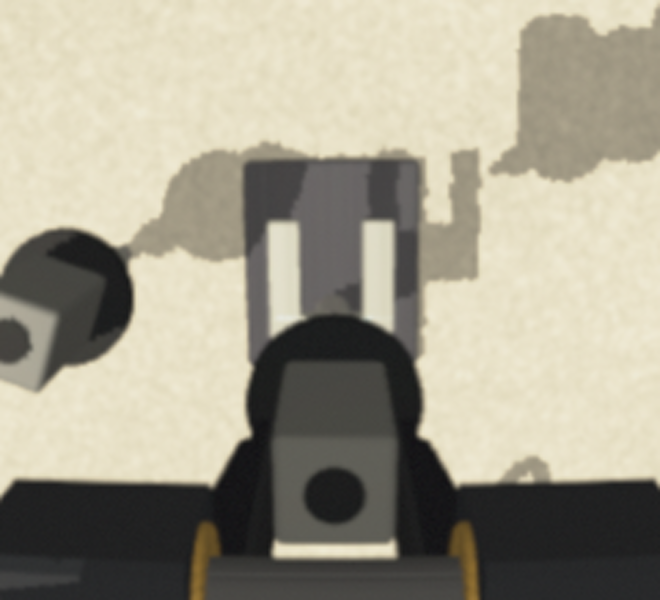

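{"name": "apply_moves", "arguments": {
  "rows": [
    [[0,0,0.02,0],[0,0,0.05,0],[0,0,0.08,0],[0,0,0.105,0],[0,0,0.12,0]]
  ]
}}

```text
time_s: 31.73
tcp_pos: [490.8, -366.4, 143.3]
orientation: [0.05, 0.999, 0.002, -0.002]
ft_force: [-0.1, -0.4, -2.7]
gripper_width: 23.9
```

{"name": "apply_moves", "arguments": {
  "rows": [
    [[0,0,0,0],[0,0,0,0],[0,0,0.005,0],[0,0,0.012,0],[0,0,0.016,0]]
  ]
}}

```text
time_s: 32.15
tcp_pos: [492.4, -368.3, 132.6]
orientation: [0.05, 0.999, -0.001, 0.001]
ft_force: [0.9, 0.4, -2.6]
gripper_width: 24.1
```

{"name": "apply_moves", "arguments": {
  "rows": [
    [[0,0,0,0],[0,0,0,0],[0,0,0.001,0],[0,0,0.002,0],[0,0,0.002,0]]
  ]
}}

```text
time_s: 32.57
tcp_pos: [491.8, -367.9, 129.9]
orientation: [0.05, 0.999, -0.0, 0.0]
ft_force: [-0.5, -0.3, -1.6]
gripper_width: 24.2
```

Run:
```python
from h import *
o=get_obs();print(o['tcp_pos'],o['ft_force'],o['gripper_width'])
snap('wrist','w22');tilt('w22',o,180,280,True);snap('scene','sc22')
b=cv2.imread('pics/w22.png')[80:300,200:360];a=cv2.imread('pics/sc22.png')[90:180,180:270]
cv2.imwrite('pics/c23.png',np.hstack([cv2.resize(b,(400,550),interpolation=cv2.INTER_CUBIC),cv2.convertScaleAbs(cv2.resize(a,(400,550),interpolation=cv2.INTER_CUBIC),alpha=1.5)]))
```

```text
[ 491.78175065 -367.93111259  129.85228072] [-0.50335828 -0.27912151 -1.63399959] 24.23586420659721
180 [ -14.3 -118.1] 185 [  -9.3 -118. ] 190 [  -4.2 -118.2] 195 [-24.  -14.3] 200 [-21.9  -9.3] 205 [-18.5  -9.4] 210 [-15.   -9.4] 215 [-14.1  -1.1] 220 [-13.9   8.6] 225 [-13.8  17.6] 230 [-13.6  25.6] 235 [-13.6  33.6] 240 [-13.1  39.6] 245 [-10.6  40.5] 250 [-7.9 40.7] 255 [-5.5 41.7] 260 [-2.5 41.4] 265 [ 0.5 41.2] 270 [ 3.5 41.1] 275 [ 6.9 40.3]
```

View pics/c23.png

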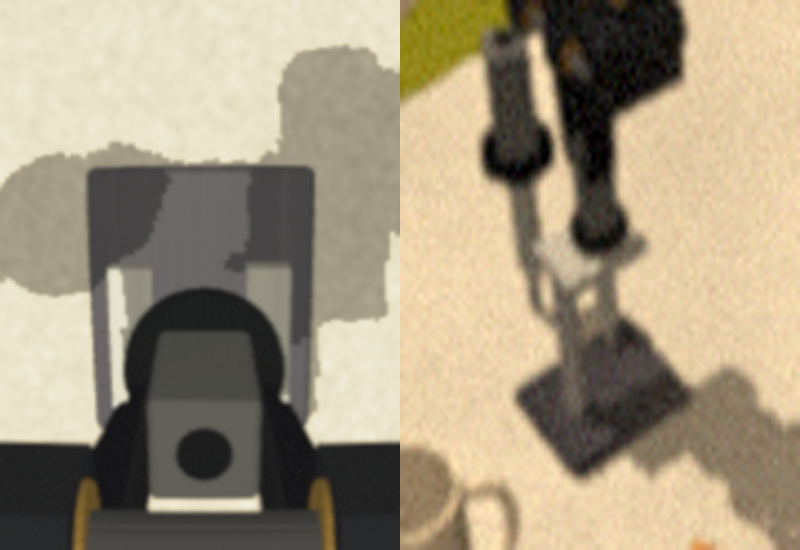

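{"name": "apply_moves", "arguments": {
  "rows": [
    [[0,0,0.001,0],[0,0,0.002,0],[0,0,0.003,0],[0,0,0.004,0],[0,0,0.004,0]]
  ]
}}

```text
time_s: 33.08
tcp_pos: [491.7, -367.9, 125.6]
orientation: [0.05, 0.999, 0.0, -0.0]
ft_force: [0.9, 1.2, -2.1]
gripper_width: 23.8
```

{"name": "apply_moves", "arguments": {
  "rows": [
    [[0,0,0.0005,0],[0,0,0.001,0],[0,0,0.001,0],[0,0,0.001,0],[0,0,0.001,0]]
  ],
  "squeeze": 4
}}

```text
time_s: 33.5
tcp_pos: [491.9, -368.0, 125.5]
orientation: [0.05, 0.999, -0.0, 0.0]
ft_force: [-2.7, 1.9, 2.8]
gripper_width: 24.0
```

{"name": "apply_moves", "arguments": {
  "rows": [
    [[0,0,0,0],[0,0,0,0],[0,0,0,0],[0,0,0,0],[0,0,0,0]]
  ],
  "claw": 0.05
}}

```text
time_s: 33.92
tcp_pos: [491.8, -367.9, 124.5]
orientation: [0.05, 0.999, 0.0, -0.0]
ft_force: [-0.9, 0.1, -0.3]
gripper_width: 48.4
```

Run:
```python
from h import *
o=get_obs();print(o['tcp_pos'],o['ft_force'],o['gripper_width'])
snap('wrist','w23');tilt('w23',o,180,280,True)
cv2.imwrite('pics/c24.png',cv2.resize(cv2.imread('pics/w23.png')[80:300,160:400],(660,600),interpolation=cv2.INTER_CUBIC))
```

```text
[ 491.75305924 -367.85749147  124.48618372] [-0.86936841  0.0911963  -0.28095767] 48.381064287288226
180 [ -15.3 -112.9] 185 [ -10.4 -112.8] 190 [  -5.4 -112.8] 195 [-23.7 -15.3] 200 [-22.   -8.8] 205 [-18.6  -8.6] 210 [-15.3  -8.5] 215 [-14.2  -1. ] 220 [-14.2   9.4] 225 [-14.2  18.9] 230 [-14.2  27.5] 235 [-14.1  35. ] 240 [-13.4  40.5] 245 [-11.   41.3] 250 [-8.2 41.4] 255 [-5.7 42.2] 260 [-3.  42.4] 265 [ 0.1 42.1] 270 [ 3.4 41.4] 275 [ 6.5 41.2]
```

View pics/c24.png

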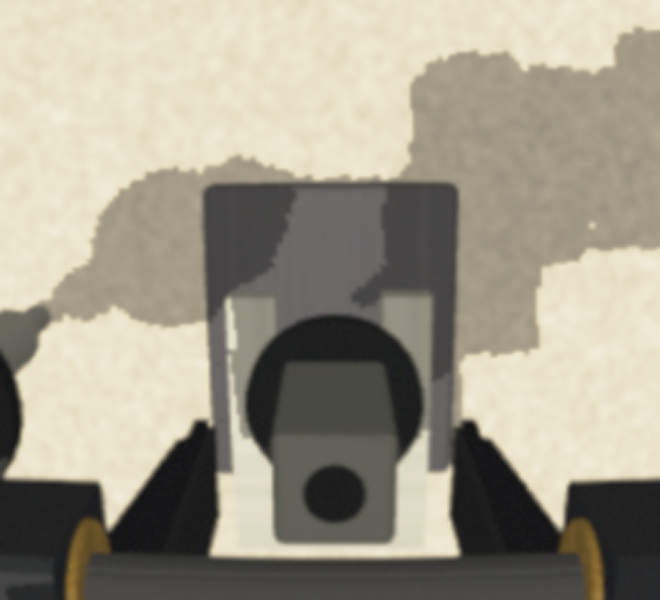

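Probe hangs upright and is released. Retreating straight up.

{"name": "apply_moves", "arguments": {
  "rows": [
    [[0,0,-0.01,0],[0,0,-0.035,0],[0,0,-0.07,0],[0,0,-0.11,0],[0,0,-0.15,0]]
  ]
}}

```text
time_s: 34.38
tcp_pos: [491.4, -367.5, 276.5]
orientation: [0.05, 0.999, 0.0, -0.0]
ft_force: [1.3, -0.8, 0.9]
gripper_width: 49.9
```

{"name": "apply_moves", "arguments": {
  "rows": [
    [[0,0.02,-0.01,0],[0,0.05,-0.01,0],[0,0.08,-0.01,0],[0,0.1,-0.01,0],[0,0.1,-0.01,0]]
  ]
}}

```text
time_s: 34.8
tcp_pos: [502.4, -265.5, 286.4]
orientation: [0.049, 0.999, 0.0, 0.001]
ft_force: [-0.1, -1.0, -0.5]
gripper_width: 50.2
```

{"name": "apply_moves", "arguments": {
  "rows": [
    [[0,0,0,0],[0,0,0,0],[0,0,0,0],[0,0,0,0],[0,0,0,0]]
  ]
}}

```text
time_s: 35.22
tcp_pos: [501.6, -269.2, 284.5]
orientation: [0.051, 0.999, 0.0, -0.0]
ft_force: [0.1, -0.7, -0.3]
gripper_width: 50.0
```

Run:
```python
from h import *
o=get_obs();print(o['tcp_pos'],o['ft_force'],o['dq'].round(3))
snap('scene','sc30');snap('top','top30');snap('wrist','w30')
a=cv2.imread('pics/sc30.png');b=cv2.imread('pics/top30.png')
cv2.imwrite('pics/c25.png',np.hstack([a[:,60:460],b[:,160:560]]))
for tag in ('top0','top30'):
    P,im=cloud(tag);k=(abs(P[...,0]-490)<80)&(abs(P[...,1]+345)<60)&(P[...,2]>158)&(P[...,2]<180)
    print(tag,k.sum(),cv2.minAreaRect(P[k][:,:2].astype(np.float32)),np.median(P[k][:,2]))
d=cv2.absdiff(cv2.imread('pics/top0.png'),b).max(-1)
for n,(u,v) in dict(mug=(406,192),jar=(206,180),brush=(315,184)).items(): print(n,d[v-20:v+20,u-28:u+28].mean().round(1),d[v-20:v+20,u-28:u+28].max())
```

```text
[ 501.61726653 -269.20042256  284.5258072 ] [ 0.07860728 -0.65924956 -0.34937594] [ 0.002  0.     0.002 -0.001 -0.001  0.   ]
top0 80 ((492.7381286621094, -369.4665832519531), (23.384754180908203, 23.908212661743164), 2.2763991355895996) 168.33318007716514
top30 59 ((488.1955871582031, -369.9011535644531), (24.826221466064453, 18.327056884765625), 86.94010925292969) 167.86994396733394
mug 19.4 107
jar 13.9 18
brush 13.2 18
```

View pics/c25.png

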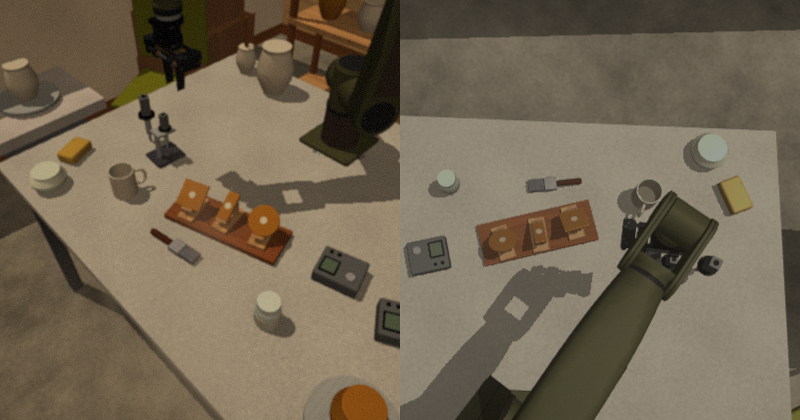

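View pics/w30.png

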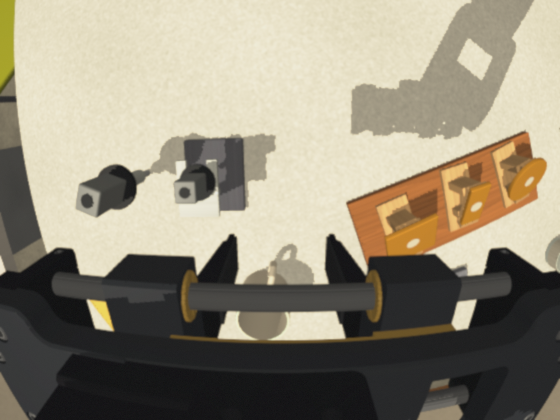

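```bash
python3 -c "
from station import finish_job
print(finish_job())"
```

```text
the job is handed in; nothing more can be done
None
```

The job is done and handed in at about 35 s of the 66 s allowed. No verdict was reported.

**What I did**
- I took the smaller probe from the fork and pressed it upright on the zero disc of the gauge nearest the robot.
- The moves can't tilt the tool. I tipped the probe in the grip by pushing its neck against the fork's closed end, to about 34° (the tiles lean 35°).
- I then pressed the bare spots of the square tile and the round tile, square to each face, and held still for about a second each time.
- I pushed the probe upright again against the back of the fork, hung it by its collar, let go and moved the gripper away.

**What the checks showed**

| Surface | Spring pushed in (of 8 mm) | How measured |
|---|---|---|
| Zero disc | about 3 mm by force, 5–6 mm by the arm's position | the two disagree; both are above the 2 mm needed |
| Square tile | about 4.7 mm | force; the wrist picture showed the tip 5–6 mm shorter |
| Round tile | about 5.6 mm | force |

- **Tip position:** on both tiles it was within about 2 mm of the spot's centre in the wrist pictures.
- **Force:** readings carried about 1 N of noise, and nothing came near the 15 N limit.
- **Hanging probe:** it was within about 1° of upright after release. The seat was about where I first found the probe, within a few millimetres.
- **Other objects:** the jar and brush had not moved in the before-and-after pictures. In the last top view the arm covered part of the mug's area, so the comparison there failed, but the scene camera shows the mug in place. I saw no sign of contact with the narrow tile.

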